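# Spin the rinsed potatoes dry

### The job

Load all the rinsed potatoes from the chopping board into the basket of the salad spinner, shut the lid, lock it with the turnbutton across its edge, and give the crank five full turns clockwise by its knob. Then unlock the lid and open it wide, lift the basket with the potatoes out by its cross handle and set it down upright in the middle of the drip tray, gently, without dropping it. Leave the pitcher, cups, ladle and jar where they stand.

Things in the scene. Friction and masses are not known exactly. Their poses are not given: they have to be found in the camera images.
- spinner: small salad spinner: clear round bowl, 190 mm across, 108 mm high, stuck to the worktop by its suction foot. Origin: bowl axis at worktop level. Own +x points to the lid hinge (away from the robot, give or take its yaw), -x to the front, +y to the left. A grey turnbutton sits on a lug outside the rim at the front left, 115 deg counter-clockwise from own +x, 118 mm from the axis
- basket: loose slotted basket, 160 mm outside, 154 inside, standing in the bowl (underside 14 mm up). Origin: centre of its underside (foot 88 mm across); inner floor 10 mm, wall top 74 mm above it. Own x: along its straight cross handle, which parts the open mouth in two halves. With the lid shut, two prongs under the lid catch that handle and carry it round with the crank: its yaw can be anything
- basket_bar (a point): middle of the basket's cross handle: a straight bar along the basket's own x, 10 mm wide (own y), 12 mm high, its centre 84 mm above the basket's underside; potatoes lying flat reach to 38 mm below this point
- lid (a joint): hinge of the clear round lid (190 mm across, 10 mm thick, hinged at the back): 0 = shut, 1.65 = fully open (stop, just past upright). Above about 1.25 it stays where it is left; from below about 1.05 it falls shut. Shut, its top is 119 mm up. With the turnbutton across it, it cannot be lifted
- lid_bar (a point): middle of the lid's pull bar: a round steel bar, 10 mm thick, 84 mm long, parallel to the hinge, its centre 38 mm from the lid's edge, held by a 10 mm strut at each end. Shut it lies in front, 113 mm up; open it stands about 350 mm up. Being round, it can turn between the fingers while the lid swings; about 3 N moves it
- lid_hinge (a point): lid hinge line, 113 mm above the worktop, 104 mm behind the bowl axis; the pull bar swings about it at 237 mm. The hinge line is the spinner's own y
- latch (a joint): the turnbutton (82 mm bar, 13 mm wide, 6 mm thick, turning about an upright pivot): 0 = free, lying along the rim; 1.57 = locked, its inner arm lying across the lid's edge (stop at 1.6). Grows counter-clockwise from above. It stays where it is left; about 2 N at its thumb knob turns it. It must be at 0 to 0.5 for the lid to shut or open
- latch_knob (a point): centre of the grip of the turnbutton's upright round thumb knob, 14 mm across and 30 mm high (128 to 158 mm above the worktop), at the outer end of the bar, 38 mm from the pivot. Locked, it points straight away from the bowl axis
- latch_pivot (a point): pivot axis of the turnbutton, at the height of point latch_knob
- crank (a joint): crank on the lid: grows clockwise from above with the lid shut, 6.28 a full turn, without stop; at 0 the arm points to the front of the spinner. About 1 to 2 N at the knob turns it, and it stays where it is left
- crank_grip (a point): middle of the crank's upright free-spinning knob, 25 mm across, 42 mm high (140 to 182 mm above the worktop with the lid shut), 55 mm from the crank axis; this point is 18 mm below its top. The hand need not turn while it circles
- crank_axis (a point): point on the crank's axis in the middle of the lid, about 11 mm lower than crank_grip
- tray: steel drip tray, 220 x 220 mm, rim 12 mm high, walls 3 mm, floor 5 mm or less thick, fixed. Origin: centre of its underside on the worktop
- board: wooden chopping board, 300 x 200 mm (own x, y), 15 mm thick, fixed; the potatoes start on it. Origin: centre of its underside
- potato0_c (a point): new potato, 54 mm long (own x), 44 mm wide (own y), 36 mm high as it starts, 50 g; this is its centre. It does not roll away. None if this one is absent
- potato1_c (a point): new potato, 54 mm long (own x), 44 mm wide (own y), 36 mm high as it starts, 50 g; this is its centre. It does not roll away. None if this one is absent
- potato2_c (a point): new potato, 54 mm long (own x), 44 mm wide (own y), 36 mm high as it starts, 50 g; this is its centre. It does not roll away. None if this one is absent
- potato3_c (a point): new potato, 54 mm long (own x), 44 mm wide (own y), 36 mm high as it starts, 50 g; this is its centre. It does not roll away. None if this one is absent
- potato4_c (a point): new potato, 54 mm long (own x), 44 mm wide (own y), 36 mm high as it starts, 50 g; this is its centre. It does not roll away. None if this one is absent
- pitcher: orange plastic blender pitcher 116 mm across, 175 mm high, with a side handle; bystander. Origin: centre of its underside
- cups: two melamine cups stacked one in the other, 78 mm across, 106 mm high; bystander. Origin: centre of the underside
- ladle: steel ladle lying flat, 300 mm long; bystander. Origin: on the handle near the middle, own x towards the bowl of the ladle
- jar: small open glass jar, 64 mm across, 78 mm high (its cap lies beside it); bystander. Origin: centre of its underside
There are look-alikes about, which are no part of the job. What is shaped like the part that bears potato4_c but blue or pink is not meant.

How it is judged:
By the outcome, as a careful person would: the job done as asked, in the order asked, and still so for the second after the job is handed in, with the robot touching nothing.
Of potato0, potato1, potato2, potato3, potato4 only 2 to 4 are there at a start; the rules pass over those that are not, and their reading is None.
At some moment in a run one of potato0, potato1, potato2, potato3, potato4 may be knocked a few centimetres aside while the robot is not near it.
It also fails if it takes over 210 s, if anything falls off the work surface, if the arm or the gripper's body presses on something with over 40 N, if the wrist force passes 120 N, or if a joint passes its speed limit or range.

### The arm

A 6-joint arm with a two-finger parallel gripper is mounted at the origin on the work surface. World frame = base frame: x ahead of the robot, y to its left, z up, the work surface at z = 0. Lengths are in m, angles in rad, forces in N, time in s.
With the tool pointing down it reaches from about 0.225 to 0.875 m from the base axis. Payload 3.4 kg.
Tool frame: the origin (TCP) lies between the finger pads; the fingertips stand 17 mm ahead of it and the grasp point (between the pads) lies 2 mm behind it; y points along the fingers, z is the direction in which the jaws open and shut, and the axes are right-handed (so a half turn about y gives the same grasp; the last joint's range is limited). The gripper opens to 85 mm and grips with 20 to 120 N. Pads are 22 mm wide; open, the fingers measure 114 mm over their backs; the gripper's body (76 mm by 85 mm) begins 54 mm behind the grasp point. The pads swing forward as they close: fully open they stand 13 mm farther back than shut.
Start: joints at [1.229, 0.276, 1.505, -0, 1.361, -0.121], TCP at [0.126, 0.561, 0.248] pointing down, gripper open.
Joint ranges: [-2.89, 2.89], [-0.75, 2.08], [0.22, 2.7], [-1.18, 4.32], [0.11, 2.71], [-2.7, 2.7]. Speed limits (rad/s): [2.57, 2.57, 3.14, 3.14, 3.14, 3.14].

### API

Orientations are given as a unit quaternion [w, x, y, z].
In Python, from rig import manip, get_image, camera_model, sign_off, spot_in, silhouettes, spot_point gives the robot as it stands.
- The arm moves only by the tool jog_arm, never from a script. Its argument "targets" is a list of rows, each a list of 3 entries, a list of its own where there are three numbers: the finger opening in m, from 0 to 0.0854, then the shift along the world's x, y, z in m, then the turn about the world's z in rad. In form: [[claw, [x, y, z], spin], ...]. A call has 1 to 10 rows; each row shifts and turns the commanded pose from where the row before left it; what a row does not reach is not made up. A row lasts 1/8 s, in which the tool goes at most 62.5 mm and 10.7 degrees, less where a joint would pass 70% of its speed; a pose out of reach is approached as far as the arm can. A call with a gripper value outside its range is refused whole. The fingers move at their own pace and stop on an object; "force" is the grip in N (left out, the last holds). Time passes only in rows, so rows that do not move let the fingers close. It gives the time, the measured TCP pose, the force and the opening at its end, in the units of the state.
- manip.get_state(): the state, without advancing time (a new reading comes with each control period).
- get_image(name): name is "scene" or "top" or "wrist"; returns (picture, depth): 480x640x3 uint8, red, green, blue; 480x640 float32, m along the optical axis (not along the pixel's ray), 0 where there is no reading.
- camera_model(name): a dict with "mtx" (3x3 intrinsics, pixels), "world_from_camera" (4x4, takes a point from camera to world coordinates). Camera axes: x right, y up, looking along -z (the intrinsics and any distortion apply to the point x, -y, -z); pixel columns grow to the right and rows downward; lengths in m; the calibration is good to about 2 mm. A picture is of the moment at which its call begins: read the wrist's pose just before it. camera_model takes no time and is no camera call; for the wrist camera it gives the pose at the moment of the call.
- sign_off(): hands the job in, once; it reports no verdict.
Trained networks look in the newest picture that a camera, given by its name, has taken for a name from the list of things; names that differ only in an ending like _2 or _b are one class to them, and where a whole thing is asked for, a point or a joint stands for the part that bears it (a point fixed in the world has none). Each returns a list of dicts, best first, with "score" (0 to 1); they miss things now and then, are a little off and sometimes report something else, mostly with a low value. They report only what shows in the picture. A call takes as long as a camera call. They do not tell look-alikes from the thing itself.
- spot_in(name, camera): "position" ([column, row] in pixels, amid what is visible of it).
- silhouettes(name, camera): "mask" (480x640 bool, what is visible of it) and "position" ([column, row] in pixels, amid what is visible of it).
- spot_point(name, camera): "position" ([column, row] in pixels: a listed point, or the origin of a listed thing).
The state is a dict: "clock": time; "qpos": joint angles; "qd": joint speeds; "effort": joint torques, N m; "position": TCP position; "ee_rot": TCP orientation; "contact_force": force on the tool from outside, world axes, zero at the start; "moment": the same for the moment, N m; "width": finger opening in m.
Only numpy, scipy, OpenCV 4.12 (cv2) and the standard library are available. Lean on these libraries where they do the work, as an engineer would, in place of code of your own. Each camera call takes 0.05 s, during which the arm holds its last target.

## Working session

There is one attempt and no reset: what is moved stays moved. The work goes in short steps, Python scripts to look and compute and a tool call to move; the robot and the scene stay as the last step left them, time stands still between calls to the robot, and variables do not carry over. Pictures are saved under pics/ and viewed, and the job is handed in when it is done.

Besides the shell and the picture viewer there is one more tool, called after ">>>" as name(argument=value, ...) on one line, values as JSON. jog_arm: Moves the arm, as the interface text tells. Its arguments: {"type":"object","properties":{"targets":{"type":"array","items":{"type":"array"}},"force":{"type":"number"}},"required":["targets"]}

```bash
ls; mkdir -p pics
python3 - <<'E'
from rig import manip, get_image, camera_model
import cv2, numpy as np
print(manip.get_state())
for n in ["scene","top","wrist"]:
    p,d=get_image(n); cv2.imwrite(f"pics/{n}0.png",p[:,:,::-1])
    np.save(f"pics/{n}0_d.npy",d)
    m=camera_model(n); print(n,m)
E
```

```text
pics
{'clock': 0.0, 'qpos': array([ 1.22896817e+00,  2.76592986e-01,  1.50610113e+00, -4.29145211e-06,
        1.36071608e+00, -1.21000691e-01]), 'qd': array([ 4.35757425e-06, -9.38682546e-04, -6.96826095e-04, -3.17830819e-03,
        6.72232080e-04,  3.91282320e-04]), 'effort': array([-3.36037210e-04, -4.16772938e+01, -2.45811957e+01, -4.85929322e-04,
        1.09549650e-02,  1.58777802e-06]), 'position': array([0.12578862, 0.56057231, 0.24745359]), 'ee_rot': array([-0.70217486,  0.70342647, -0.07806135,  0.07776947]), 'contact_force': array([-0.14968075, -0.0246996 ,  0.74141802]), 'moment': array([ 0.00957423, -0.01038249, -0.03149417]), 'width': 0.0852703072508618}
scene {'mtx': array([[559.18822444,   0.        , 322.63039749],
       [  0.        , 559.18822444, 243.45674125],
       [  0.        ,   0.        ,   1.        ]]), 'world_from_camera': array([[ 0.19551386, -0.82628277,  0.52823395,  1.50694067],
       [ 0.98069514,  0.1628752 , -0.10820683, -0.1975807 ],
       [ 0.00337322,  0.5391924 ,  0.84217586,  1.60385375],
       [ 0.        ,  0.        ,  0.        ,  1
[... 183 characters left out ...]
orld_from_camera': array([[ 0.01541827,  0.98899498, -0.14714346,  0.39716084],
       [-0.99984182,  0.01655476,  0.00650213,  0.02149584],
       [ 0.0088665 ,  0.14701993,  0.98909379,  1.31087608],
       [ 0.        ,  0.        ,  0.        ,  1.        ]])}
wrist {'mtx': array([[346.80439165,   0.        , 315.41280661],
       [  0.        , 346.80439165, 235.68143094],
       [  0.        ,   0.        ,   1.        ]]), 'world_from_camera': array([[ 0.21881114, -0.93331164, -0.2846947 ,  0.05206185],
       [ 0.97576412,  0.2085535 ,  0.0662557 ,  0.57702888],
       [-0.00246314, -0.29229236,  0.95632584,  0.37333743],
       [ 0.        ,  0.        ,  0.        ,  1.        ]])}
```

View pics/top0.png

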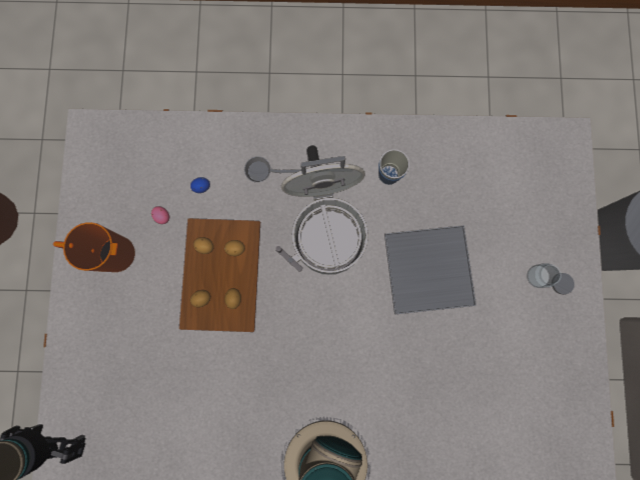

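View pics/scene0.png

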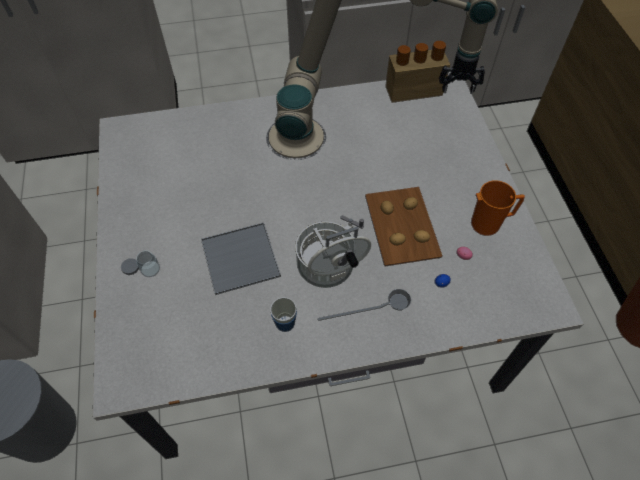

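View pics/wrist0.png

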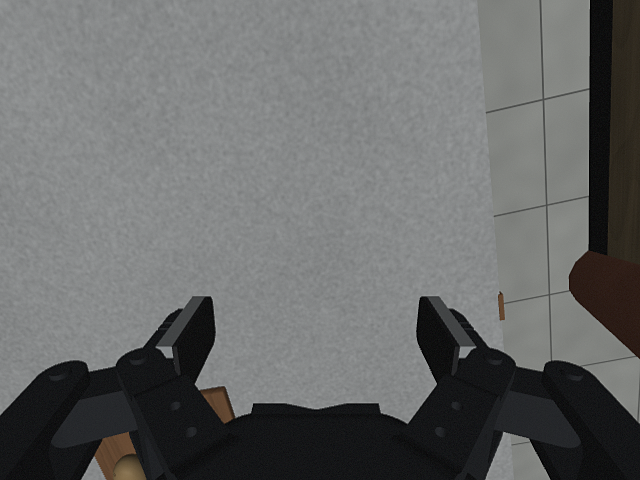

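```bash
cat > h.py <<'E'
from rig import manip, get_image, camera_model, sign_off, spot_in, silhouettes, spot_point
import cv2, numpy as np
from scipy.spatial.transform import Rotation as Ro
def snap(n,f=None,crop=None,scale=1):
    m=camera_model(n); p,d=get_image(n)
    if f:
        q=p[:,:,::-1].copy()
        if crop: q=q[crop[1]:crop[3],crop[0]:crop[2]]
        if scale!=1: q=cv2.resize(q,None,fx=scale,fy=scale,interpolation=cv2.INTER_CUBIC)
        cv2.imwrite("pics/"+f,q)
    return m,p,d
def ray(m,uv):
    K=m["mtx"];T=m["world_from_camera"]
    v=np.array([(uv[0]-K[0,2])/K[0,0],-(uv[1]-K[1,2])/K[1,1],-1.])
    return T[:3,3],T[:3,:3]@v
def at_z(m,uv,z):
    o,d=ray(m,uv); return o+d*(z-o[2])/d[2]
def at_d(m,uv,dep):
    o,d=ray(m,uv); return o+d*dep
def cloud(m,d,mask):
    v,u=np.nonzero(mask&(d>0)); K=m["mtx"];T=m["world_from_camera"];z=d[v,u]
    P=np.stack([(u-K[0,2])/K[0,0]*z,-(v-K[1,2])/K[1,1]*z,-z],1)
    return P@T[:3,:3].T+T[:3,3]
def proj(m,P):
    K=m["mtx"];T=m["world_from_camera"]; c=T[:3,:3].T@(np.asarray(P)-T[:3,3])
    return np.array([K[0,0]*c[0]/-c[2]+K[0,2],K[1,1]*-c[1]/-c[2]+K[1,2]])
def tri(m1,u1,m2,u2):
    A=[];b=[]
    for m,u in((m1,u1),(m2,u2)):
        o,d=ray(m,u);d=d/np.linalg.norm(d);M=np.eye(3)-np.outer(d,d);A.append(M);b.append(M@o)
    return np.linalg.lstsq(np.vstack(A),np.hstack(b),rcond=None)[0]
def yawinfo():
    s=manip.get_state();q=s["ee_rot"];R=Ro.from_quat([q[1],q[2],q[3],q[0]]).as_matrix()
    print("t",s["clock"],"pos",s["position"].round(4),"y",R[:,1].round(3),"z",R[:,2].round(3),"jawyaw",np.arctan2(R[1,2],R[0,2]).round(3),"F",s["contact_force"].round(1),"w",round(s["width"],4),"q",s["qpos"].round(2))
    return s,R
E
cat > a.py <<'E'
from h import *
yawinfo()
ms={}
for n in ["top","scene"]:
    ms[n],p,d=snap(n)
    m=ms[n]
    for nm in ["potato0_c"]:
        for r in silhouettes(nm,n):
            P=cloud(m,d,r["mask"]); c=np.median(P,0)
            col=np.median(p[r["mask"]],0)
            xy=at_z(m,r["position"],0.033)
            X=P[:,:2]-P[:,:2].mean(0); w,V=np.linalg.eigh(X.T@X); 
            print(n,nm,round(r["score"],2),np.round(r["position"],1),xy.round(3),c.round(3),col,"yaw",np.arctan2(V[1,1],V[0,1]).round(2),np.sqrt(w[1]/w[0]).round(2),P[:,2].max().round(3))
    for nm in ["spinner","basket","basket_bar","lid_bar","lid_hinge","latch_knob","latch_pivot","crank_grip","crank_axis","tray","board","pitcher","cups","ladle","jar"]:
        for r in spot_point(nm,n)[:2]:
            u=np.round(r["position"]).astype(int); u=np.clip(u,0,[639,479])
            print(n,nm,round(r["score"],2),np.round(r["position"],1),"z0",at_z(m,r["position"],0).round(3),"dep",at_d(m,r["position"],d[u[1],u[0]]).round(3))
E
python3 a.py
python3 - <<'E'
import cv2
q=cv2.imread("pics/top0.png")[130:350,150:490];cv2.imwrite("pics/top0c.png",cv2.resize(q,None,fx=2.3,fy=2.3,interpolation=2))
E
```

```text
t 0.15 pos [0.1258 0.5607 0.2476] y [-0.    -0.001 -1.   ] z [ 0.219  0.976 -0.001] jawyaw 1.35 F [ 0.8  1.5 -0.3] w 0.085 q [ 1.23  0.28  1.51 -0.    1.36 -0.12]
top potato0_c 0.82 [234.6 300.1] [0.409 0.242 0.033] [0.414 0.247 0.046] [123.  92.  51.] yaw -3.06 1.35 0.055
top spinner 0.38 [330.3 235.7] z0 [ 0.589 -0.008  0.   ] dep [ 0.574 -0.005  0.105]
top spinner 0.35 [324.1 159. ] z0 [0.808 0.013 0.   ] dep [0.697 0.015 0.354]
top basket_bar 0.56 [331.8 235. ] z0 [ 0.591 -0.012  0.   ] dep [ 0.588 -0.011  0.023]
top lid_bar 0.77 [321.9 160.1] z0 [0.804 0.019 0.   ] dep [0.695 0.02  0.353]
top lid_hinge 0.72 [323.4 193. ] z0 [0.709 0.013 0.   ] dep [0.677 0.014 0.134]
top lid_hinge 0.54 [203.4 246.9] z0 [0.553 0.339 0.   ] dep [0.547 0.328 0.048]
top latch_knob 0.7 [333.  239.5] z0 [ 0.579 -0.015  0.   ] dep [ 0.575 -0.014  0.028]
top latch_knob 0.44 [274.2 251. ] z0 [0.544 0.146 0.   ] dep [0.544 0.145 0.001]
top latch_pivot 0.43 [292.1 259.2] z0 [0.523 0.096 0.   ] dep [0.51  0.088 0.133]
top crank_grip 0.42 [310.5 156. ] z0 [0.816 0.051 0.   ] dep [0.727 0.045 0.276]
top crank
[... 2030 characters left out ...]
[420.2 235.7] z0 [0.535 0.344 0.   ] dep [0.562 0.328 0.046]
scene crank_axis 0.63 [348.  266.6] z0 [0.607 0.073 0.   ] dep [0.683 0.05  0.136]
scene tray 0.63 [242.4 258.6] z0 [ 0.508 -0.267  0.   ] dep [ 0.512 -0.266  0.006]
scene board 0.92 [402.1 227.4] z0 [0.489 0.292 0.   ] dep [0.499 0.287 0.015]
scene pitcher 0.71 [485.  227.8] z0 [0.547 0.574 0.   ] dep [0.58  0.547 0.056]
scene cups 0.67 [281.1 321.6] z0 [ 0.76  -0.176  0.   ] dep [ 0.801 -0.177  0.087]
scene ladle 0.87 [364.9 309.2] z0 [0.769 0.092 0.   ] dep [0.776 0.089 0.014]
scene jar 0.72 [366.1 309.9] z0 [ 0.773  0.095 -0.   ] dep [0.776 0.093 0.008]
scene jar 0.71 [409.7 202.1] z0 [0.389 0.348 0.   ] dep [0.418 0.334 0.042]
```

View pics/top0c.png

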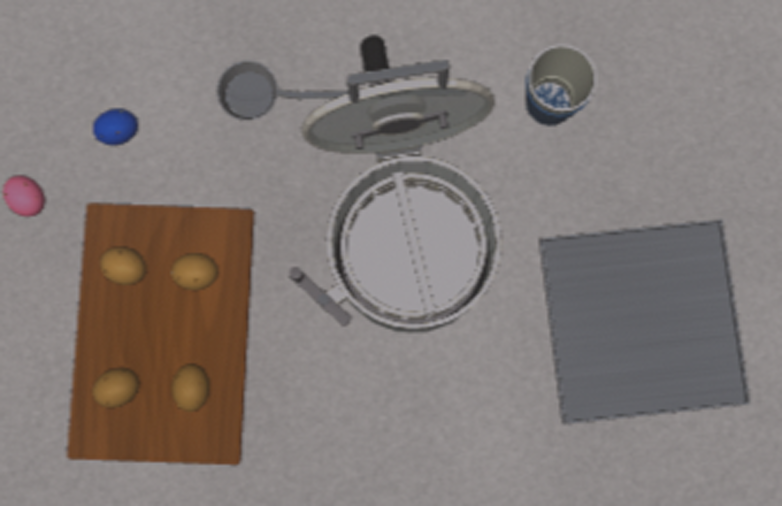

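```bash
cat > b.py <<'E'
from h import *
m,p,d=snap("top")
hsv=cv2.cvtColor(p,cv2.COLOR_RGB2HSV)
full=cloud(m,d,np.ones_like(d,bool)); 
Z=np.full(d.shape,np.nan);XY=np.full(d.shape+(2,),np.nan)
vv=np.nonzero(d>0);Z[vv]=full[:,2];XY[vv]=full[:,:2]
np.savez("pics/top.npz",Z=Z,XY=XY,p=p)
# potatoes: above board
mask=((Z>0.024)&(Z<0.075)&(XY[...,1]>0.15)&(XY[...,1]<0.45)&(XY[...,0]>0.3)&(XY[...,0]<0.9)).astype(np.uint8)
n,l,st,c=cv2.connectedComponentsWithStats(mask)
for i in range(1,n):
    if st[i,4]<60: continue
    P=cloud(m,d,l==i); col=np.median(p[l==i],0)
    uv=np.stack(np.nonzero(l==i)[::-1],1)
    W=np.array([at_z(m,u,0.033) for u in uv])[:,:2]
    X=W-W.mean(0);w,V=np.linalg.eigh(X.T@X/len(X))
    print(c[i].round(1),st[i,4],col,"c",W.mean(0).round(4),"axis",(2*np.sqrt(w)).round(4),"yaw",np.arctan2(V[1,1],V[0,1]).round(2),"zmax",P[:,2].max().round(3))
# rim
k=(Z>0.1)&(Z<0.116)&(np.hypot(XY[...,0]-0.58,XY[...,1]+0.005)<0.12)
P=cloud(m,d,k)
from scipy.optimize import least_squares
f=lambda q:np.hypot(P[:,0]-q[0],P[:,1]-q[1])-q[2]
r=least_squares(f,[0.58,-0.005,0.09],loss="soft_l1",f_scale=0.003);print("rim",r.x,len(P),np.median(P[:,2]))
# lug / latch
k=(Z>0.11)&(Z<0.17)&(np.hypot(XY[...,0]-0.51,XY[...,1]-0.09)<0.08)&(XY[...,1]>0.04)
P=cloud(m,d,k);X=P[:,:2]-P[:,:2].mean(0);w,V=np.linalg.eigh(X.T@X);t=X@V[:,1]
print("latch",P.mean(0),np.arctan2(V[1,1],V[0,1]),t.min(),t.max(),P[t.argmin()],P[t.argmax()], P[P[:,2]>0.145].mean(0),len(P))
# bar inside bowl
k=(Z>0.085)&(Z<0.112)&(np.hypot(XY[...,0]-r.x[0],XY[...,1]-r.x[1])<0.066)
P=cloud(m,d,k);X=P[:,:2]-P[:,:2].mean(0);w,V=np.linalg.eigh(X.T@X)
print("bar",P.mean(0),np.arctan2(V[1,1],V[0,1]),len(P),np.sqrt(w/len(P)))
# tray
k=(np.abs(XY[...,0]-0.49)<0.15)&(np.abs(XY[...,1]+0.28)<0.15)&(p.max(2)<125)
cs,_=cv2.findContours(k.astype(np.uint8),0,2);C=max(cs,key=cv2.contourArea)
rr=cv2.minAreaRect(C);print("tray",rr,[at_z(m,b,0.006)[:2].round(3) for b in cv2.boxPoints(rr)],at_z(m,rr[0],0.006))
E
python3 b.py
```

```text
[255.6 167. ] 118 [92.  90.5 93. ] c [0.7714 0.2002] axis [0.0456 0.0492] yaw 1.98 zmax 0.037
[199.1 184.1] 205 [ 43.  66. 132.] c [0.7204 0.3522] axis [0.0197 0.0256] yaw 1.79 zmax 0.04
[163.6 215.6] 69 [156.  84. 105.] c [0.6317 0.4429] axis [0.0091 0.02  ] yaw -3.1 zmax 0.038
[202.6 245. ] 268 [128.  96.  55.] c [0.5536 0.3339] axis [0.0221 0.0276] yaw 1.21 zmax 0.057
[233.9 247.5] 262 [126.  95.  54.] c [0.5483 0.2501] axis [0.0218 0.0277] yaw 1.55 zmax 0.056
[232.2 298. ] 277 [117.  87.  49.] c [0.4146 0.249 ] axis [0.0222 0.0273] yaw -3.12 zmax 0.056
[199.6 298. ] 275 [120.  90.  51.] c [0.4132 0.3345] axis [0.022  0.0275] yaw 1.98 zmax 0.055
rim [ 0.57686552 -0.00145069  0.09119822] 905 0.1074084680851457
latch [0.51666819 0.09438991 0.12871473] -2.4373988394982677 -0.052629280859545824 0.048146527118167554 [0.58806412 0.09163441 0.11403704] [0.49580221 0.04458626 0.11084939] [0.53310964 0.1222654  0.15618239] 218
bar [ 0.57627682 -0.00225072  0.10345744] -2.8946056633161947 210 [0.00296626 0.03802996]
tray ((429.52435302734375, 269.219482421875), (82.27149200439453, 83.8175277709961), 83.6598129272461) [array([ 0.598, -0.153]), array([ 0.628, -0.383]), array([ 0.405, -0.401]), array([ 0.377, -0.177])] [ 0.50090623 -0.27834262  0.006     ]
```

Candidates in the top picture: the tan ones at (203,245), (234,248), (232,298) and (200,298) are on the board. The blue one at (200,185) and the pink one at (160,215) lie off it and are look-alikes. The crop confirms four tan potatoes, the lid open and the turnbutton along the rim. I'll start with A at (203,245).

>>> jog_arm(targets=[[0.08,[0.0428,-0.0227,-0.005],-0.171],[0.08,[0.0428,-0.0227,-0.005],-0.171],[0.08,[0.0428,-0.0227,-0.005],-0.171],[0.08,[0.0428,-0.0227,-0.005],-0.171],[0.08,[0.0428,-0.0227,-0.005],-0.171],[0.08,[0.0428,-0.0227,-0.005],-0.171],[0.08,[0.0428,-0.0227,-0.005],-0.171],[0.08,[0.0428,-0.0227,-0.005],-0.171],[0.08,[0.0428,-0.0227,-0.005],-0.171],[0.08,[0.0428,-0.0227,-0.005],-0.171]], force=25)

```text
clock: 3.15
position: [0.5553, 0.3333, 0.1982]
ee_rot: [0.401, -0.401, 0.583, -0.583]
contact_force: [-0.1, -0.1, 0.1]
width: 0.08
```

Run:
```python
from h import *
yawinfo(); m,p,d=snap("wrist","w1.png")
for r in silhouettes("potato0_c","wrist"): print(r["score"],r["position"],at_z(m,r["position"],0.033).round(4))
```

```text
t 3.15 pos [0.5553 0.3333 0.1982] y [ 0.  0. -1.] z [ 0.934 -0.358  0.   ] jawyaw -0.366 F [-0.1 -0.1  0.1] w 0.08 q [0.43 0.41 1.42 0.   1.31 0.8 ]
0.55 [228.1, 348.5] [0.4286 0.2424 0.033 ]
```

View pics/w1.png

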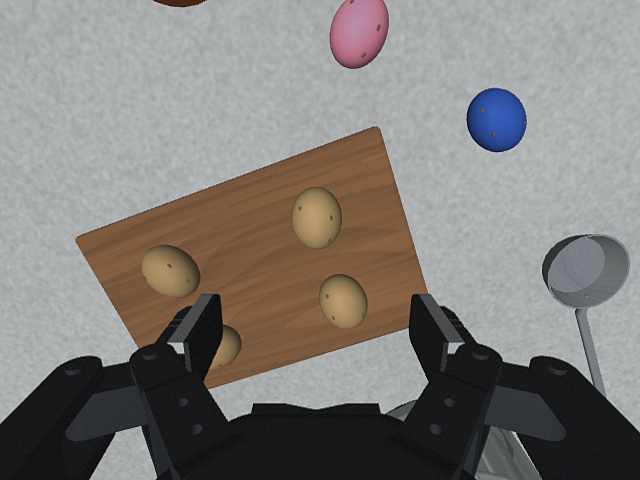

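Run:
```python
from h import *
m=camera_model("wrist")
import cv2
p=cv2.imread("pics/w1.png")[:,:,::-1]
hsv=cv2.cvtColor(np.ascontiguousarray(p),cv2.COLOR_RGB2HSV)
k=((hsv[...,2]>125)&(hsv[...,1]>70)&(hsv[...,0]>10)&(hsv[...,0]<30)).astype(np.uint8)
n,l,st,c=cv2.connectedComponentsWithStats(k)
for i in range(1,n):
    if st[i,4]<300: continue
    uv=np.stack(np.nonzero(l==i)[::-1],1)
    W=np.array([at_z(m,u,0.036)[:2] for u in uv]);X=W-W.mean(0);w,V=np.linalg.eigh(X.T@X/len(X))
    print(c[i].round(),st[i,4],W.mean(0).round(4),2*np.sqrt(w),np.arctan2(V[1,1],V[0,1]).round(2))
```

```text
[321. 180.] 1659 [0.5741 0.3612] [0.00561179 0.07925697] 3.11
[307. 174.] 334 [0.5651 0.3697] [0.00153573 0.05104309] 3.11
[365. 183.] 648 [0.607  0.3459] [0.00532913 0.02911246] 3.06
[314. 218.] 1927 [0.5573 0.3328] [0.0184402  0.02517583] 1.23
[141. 240.] 858 [0.41   0.3686] [0.00379001 0.06986743] -3.11
[365. 218.] 368 [0.5982 0.3177] [0.00499921 0.0277447 ] 3.02
[337. 282.] 6105 [0.5549 0.2697] [0.03958743 0.11031665] 2.98
[149. 271.] 2202 [0.4024 0.3406] [0.0196738  0.04388376] 2.62
[330. 308.] 2187 [0.5406 0.2475] [0.02227252 0.04036982] -3.12
[301. 342.] 379 [0.5023 0.2236] [0.00341253 0.04468526] 3.08
[222. 354.] 359 [0.4259 0.2394] [0.00716217 0.01939543] -2.39
```

>>> jog_arm(targets=[[0.075,[0.0,0,-0.05],0],[0.075,[0,0,-0.05],0],[0.075,[0,0,-0.04],0],[0.075,[0,0,-0.02],0],[0.03,[0,0,0],0],[0.03,[0,0,0],0],[0.03,[0,0,0],0],[0.03,[0,0,0],0]], force=25)

```text
clock: 4.25
position: [0.5544, 0.3343, 0.0394]
ee_rot: [-0.403, 0.402, -0.581, 0.582]
contact_force: [0.6, -0.4, 0.5]
width: 0.0423
```

>>> jog_arm(targets=[[0.03,[0,0,0.055],0],[0.03,[0,0,0.06],0],[0.03,[0,0,0.06],0],[0.03,[0.006,-0.046,0.03],0.1],[0.03,[0.009,-0.06,0],0.1],[0.03,[0.009,-0.06,0],0.1],[0.03,[0.009,-0.06,0],0.1],[0.03,[0.009,-0.06,0],0.1],[0.03,[0.009,-0.06,0],0.1],[0.03,[0.0,-0.022,0],0.01]])

```text
clock: 5.5
position: [0.6053, -0.0377, 0.2437]
ee_rot: [-0.558, 0.558, -0.434, 0.435]
contact_force: [0.5, 0.3, -0.2]
width: 0.0426
```

Run:
```python
from h import *
yawinfo(); snap("wrist","w2.png"); snap("scene","s2.png",(230,150,430,320),3)
```

```text
t 5.5 pos [ 0.6053 -0.0377  0.2437] y [ 0.001 -0.001 -1.   ] z [0.97  0.245 0.001] jawyaw 0.247 F [ 0.5  0.3 -0.2] w 0.0426 q [-0.18  0.33  1.44 -0.    1.37 -0.42]
```

View pics/w2.png

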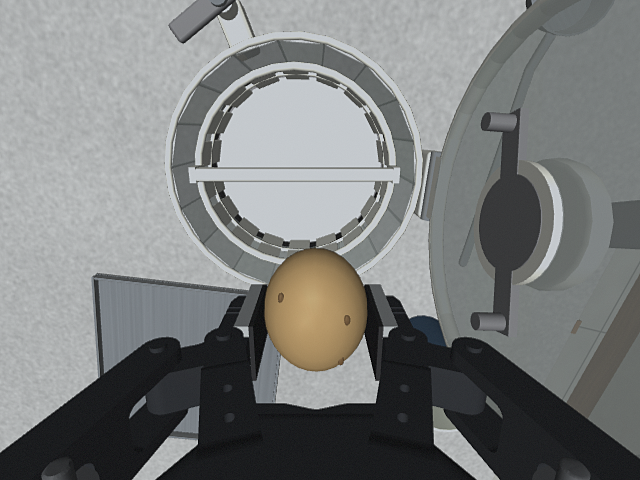

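View pics/s2.png

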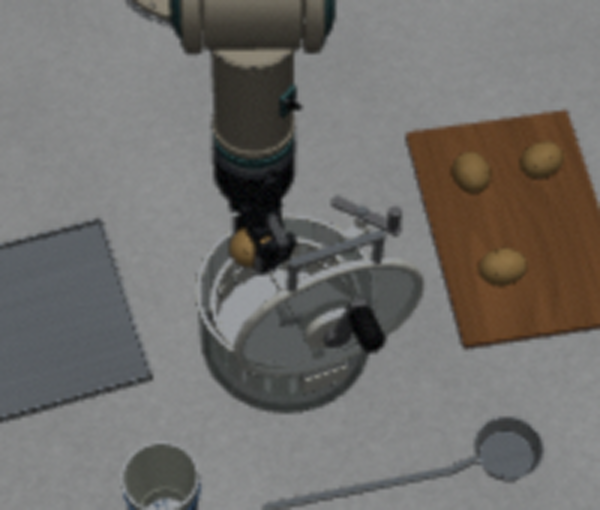

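Run:
```python
from h import *
m=camera_model("wrist")
a,b=at_z(m,(190,174.5),.104),at_z(m,(400,174.5),.104);print(a,b,(a+b)/2,np.linalg.norm(a-b),np.arctan2(*(b-a)[1::-1]))
# bowl rim circle extents
l,r,t=at_z(m,(165,150),.108),at_z(m,(424,150),.108),at_z(m,(294,33),.108);print(l,r,(l+r)/2,t)
```

```text
[ 0.50137626 -0.01980467  0.104     ] [0.65595498 0.01906051 0.104     ] [ 5.78665616e-01 -3.72077007e-04  1.04000000e-01] 0.15938972181839145 0.24632076406343772
[ 0.48238386 -0.00570004  0.108     ] [0.66635841 0.04055277 0.108     ] [0.57437114 0.01742637 0.108     ] [0.556838  0.0913688 0.108    ]
```

>>> jog_arm(targets=[[0.03,[-0.0015,0.004,-0.04],0],[0.03,[0,0,-0.05],0],[0.03,[0,0,-0.05],0],[0.03,[0,0,-0.036],0],[0.03,[0,0,0],0],[0.055,[0,0,0],0],[0.055,[0,0,0],0],[0.055,[0,0,0.02],0],[0.055,[0,0,0.05],0],[0.055,[0,0,0.06],0]])

```text
clock: 6.85
position: [0.6033, -0.0299, 0.1996]
ee_rot: [0.559, -0.558, 0.434, -0.434]
contact_force: [0.2, 0.3, -0.8]
width: 0.0552
```

>>> jog_arm(targets=[[0.075,[-0.0,0.02,0.05],-0.0],[0.075,[-0.011,0.052,0],-0.054],[0.075,[-0.011,0.052,0],-0.054],[0.075,[-0.011,0.052,0],-0.054],[0.075,[-0.011,0.052,0],-0.054],[0.075,[-0.011,0.052,0],-0.053]])

```text
clock: 7.6
position: [0.5483, 0.2519, 0.2496]
ee_rot: [-0.496, 0.493, -0.505, 0.506]
contact_force: [1.0, 0.2, 0.1]
width: 0.0754
```

```bash
python3 - <<'E'
from h import *
yawinfo(); m,p,d=snap("wrist","w3.png")
for r in silhouettes("potato0_c","wrist"): print(r["score"],np.round(r["position"]),at_z(m,r["position"],0.033).round(4))
E
python3 b.py
```

```text
t 7.6 pos [0.5483 0.2519 0.2496] y [ 0.004  0.001 -1.   ] z [ 1.    -0.021  0.004] jawyaw -0.021 F [1.  0.2 0.1] w 0.0754 q [ 0.32  0.32  1.44 -0.    1.38  0.34]
0.71 [182. 212.] [0.4131 0.2494 0.033 ]
0.5 [494. 462.] [ 0.7724 -0.0902  0.033 ]
0.47 [302. 394.] [0.5277 0.0238 0.033 ]
[254.1 166.7] 105 [95. 95. 96.] c [0.772  0.2043] axis [0.0423 0.0498] yaw 2.68 zmax 0.037
[234.  247.5] 266 [129.5  98.   55. ] c [0.5484 0.25  ] axis [0.0219 0.0277] yaw 1.54 zmax 0.056
[235.1 296. ] 150 [107.   80.5  47. ] c [0.4201 0.2417] axis [0.013  0.0271] yaw -2.74 zmax 0.055
[199.5 298.1] 276 [124.  93.  52.] c [0.4131 0.3346] axis [0.0219 0.0275] yaw 1.97 zmax 0.055
rim [ 0.57679768 -0.00158611  0.09124806] 893 0.10758548713673943
latch [0.51687276 0.09356765 0.12815377] -2.460024549232505 -0.05440775562788482 0.05074220191177973 [0.58840093 0.09175815 0.11192546] [0.4933343  0.0420407  0.11096854] [0.53305953 0.12222777 0.15662285] 223
bar [ 0.57651975 -0.00190764  0.10336092] -2.8516425387669657 209 [0.00297642 0.03790691]
tray ((429.59234619140625, 269.23846435546875), (83.22730255126953, 82.73117065429688), 82.87498474121094) [array([ 0.598, -0.153]), array([ 0.631, -0.38 ]), array([ 0.405, -0.401]), array([ 0.375, -0.18 ])] [ 0.50085758 -0.27852689  0.006     ]
```

View pics/w3.png

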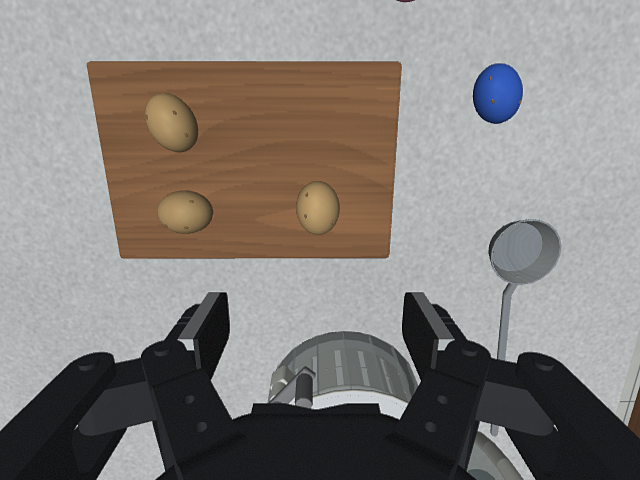

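>>> jog_arm(targets=[[0.075,[0.0,-0.002,-0.06],0],[0.075,[0,0,-0.06],0],[0.075,[0,0,-0.055],0],[0.075,[0,0,-0.036],0],[0.03,[0,0,0],0],[0.03,[0,0,0],0],[0.03,[0,0,0],0],[0.03,[0,0,0],0],[0.03,[0,0,0.03],0],[0.03,[0,0,0.05],0]])

```text
clock: 9.0
position: [0.5472, 0.2477, 0.1162]
ee_rot: [0.494, -0.496, 0.505, -0.504]
contact_force: [0.0, 0.8, -0.2]
width: 0.0423
```

>>> jog_arm(targets=[[0.03,[0,0,0.06],0.0],[0.03,[0,-0.01,0.06],0.06],[0.03,[0.01,-0.05,0.01],0.07],[0.03,[0.01,-0.05,0],0.07],[0.03,[0.01,-0.05,0],0.067],[0.03,[0.008,-0.048,0],0],[0.03,[0,0,-0.05],0],[0.03,[0,0,-0.05],0]])

```text
clock: 10.0
position: [0.5872, 0.0391, 0.1467]
ee_rot: [0.558, -0.557, 0.434, -0.436]
contact_force: [-0.2, 0.3, -0.5]
width: 0.0419
```

Run:
```python
from h import *
yawinfo(); snap("wrist","w4.png")
```

```text
t 10.0 pos [0.5872 0.0391 0.1467] y [ 0.004 -0.    -1.   ] z [0.97  0.244 0.004] jawyaw 0.246 F [-0.2  0.3 -0.5] w 0.0419 q [-0.05  0.37  1.63  0.    1.14 -0.3 ]
```

View pics/w4.png

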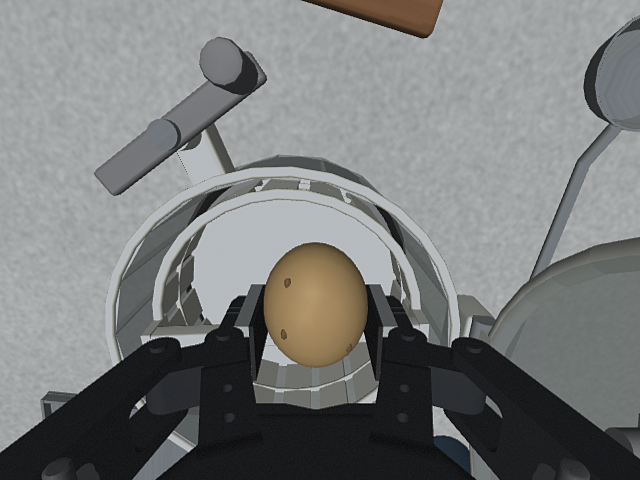

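>>> jog_arm(targets=[[0.03,[-0.002,0.001,-0.04],0],[0.03,[0,0,-0.041],0],[0.03,[0,0,0],0],[0.055,[0,0,0],0],[0.055,[0,0,0],0],[0.055,[0,0,0.02],0],[0.055,[0,0,0.05],0],[0.055,[0,0,0.06],0],[0.065,[0,0,0.06],0]])

```text
clock: 11.18
position: [0.5853, 0.0414, 0.26]
ee_rot: [0.559, -0.557, 0.433, -0.436]
contact_force: [0.7, 1.0, 0.2]
width: 0.065
```

Run:
```python
from h import *
m=camera_model("wrist")
yawinfo(); snap("wrist","w5.png")
```

```text
t 11.175 pos [0.5853 0.0414 0.26  ] y [ 0.006  0.    -1.   ] z [0.969 0.246 0.006] jawyaw 0.248 F [0.7 1.  0.2] w 0.065 q [-0.05  0.28  1.46  0.    1.39 -0.3 ]
```

View pics/w5.png

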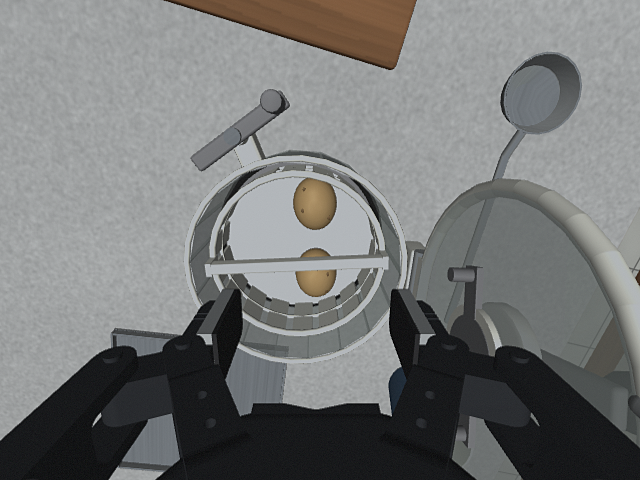

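>>> jog_arm(targets=[[0.075,[-0.025,0.042,0],0.023],[0.075,[-0.025,0.042,0],0.023],[0.075,[-0.025,0.042,0],0.023],[0.075,[-0.025,0.042,0],0.023],[0.075,[-0.024,0.042,0],0.023],[0.075,[-0.024,0.042,0],0.023],[0.075,[-0.024,0.041,-0.02],0.023],[0.075,[0,0,-0.04],0]])

```text
clock: 12.22
position: [0.4128, 0.3385, 0.1987]
ee_rot: [0.596, -0.588, 0.386, -0.388]
contact_force: [0.3, 0.2, -0.3]
width: 0.0749
```

```bash
python3 - <<'E'
from h import *
yawinfo(); m,p,d=snap("wrist","w6.png")
for r in silhouettes("potato0_c","wrist"): print(r["score"],np.round(r["position"]),at_z(m,r["position"],0.033).round(4))
E
python3 b.py | head -6
```

```text
t 12.225 pos [0.4128 0.3385 0.1987] y [ 0.008  0.007 -1.   ] z [0.916 0.402 0.01 ] jawyaw 0.414 F [ 0.3  0.2 -0.3] w 0.0749 q [0.56 0.24 1.68 0.   1.21 0.14]
0.86 [279. 308.] [0.416  0.2472 0.033 ]
[256.3 166.6] 122 [95. 94. 96.] c [0.7726 0.1983] axis [0.0446 0.0496] yaw 1.64 zmax 0.039
[198.9 184.2] 201 [ 45.  69. 138.] c [0.7201 0.3526] axis [0.0195 0.0252] yaw 1.82 zmax 0.041
[163.7 215.7] 67 [161.  87. 109.] c [0.6314 0.4425] axis [0.0094 0.0186] yaw -3.08 zmax 0.038
[232.2 298.1] 277 [121.  90.  51.] c [0.4145 0.2491] axis [0.0222 0.0273] yaw -3.11 zmax 0.055
[199.6 298.1] 277 [123.  92.  50.] c [0.4132 0.3345] axis [0.0219 0.0275] yaw 1.98 zmax 0.056
rim [ 0.57673031 -0.00154303  0.09120955] 895 0.10754235665105139
```

View pics/w6.png

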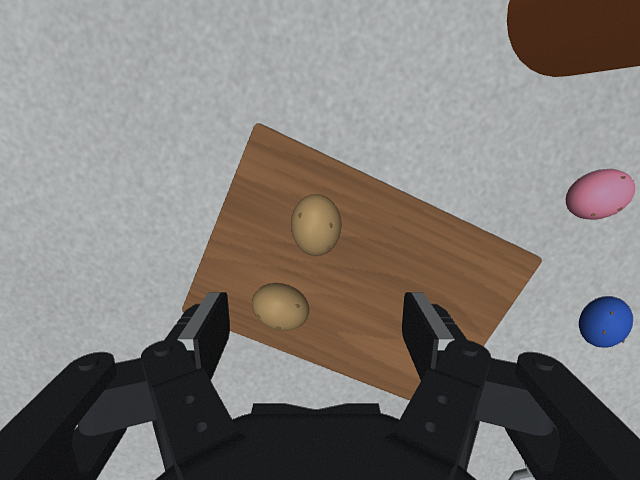

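>>> jog_arm(targets=[[0.075,[0.0,-0.004,-0.05],0],[0.075,[0,0,-0.05],0],[0.075,[0,0,-0.04],0],[0.075,[0,0,-0.02],0],[0.03,[0,0,0],0],[0.03,[0,0,0],0],[0.03,[0,0,0],0],[0.03,[0,0,0],0],[0.03,[0,0,0.05],0],[0.03,[0,0,0.06],0]])

```text
clock: 13.62
position: [0.4114, 0.3296, 0.1461]
ee_rot: [-0.59, 0.592, -0.389, 0.388]
contact_force: [1.1, -0.2, -0.2]
width: 0.0426
```

>>> jog_arm(targets=[[0.03,[0,0,0.055],0],[0.03,[0.018,-0.04,0.03],-0.02],[0.03,[0.02,-0.045,0.015],-0.025],[0.03,[0.02,-0.045,0],-0.025],[0.03,[0.02,-0.045,0],-0.024],[0.03,[0.02,-0.045,0],-0.024],[0.03,[0.02,-0.045,0],-0.024],[0.03,[0.019,-0.037,-0.02],-0.024],[0.03,[0,0,-0.05],0],[0.03,[0,0,0],0]])

```text
clock: 14.88
position: [0.5461, 0.0279, 0.1723]
ee_rot: [-0.555, 0.558, -0.439, 0.433]
contact_force: [-0.0, 0.1, 0.3]
width: 0.0427
```

Run:
```python
from h import *
yawinfo(); snap("wrist","w7.png")
```

```text
t 14.875 pos [0.5461 0.0279 0.1723] y [-0.009  0.001 -1.   ] z [ 0.971  0.24  -0.009] jawyaw 0.242 F [-0.   0.1  0.3] w 0.0427 q [-0.08  0.29  1.68  0.    1.18 -0.32]
```

View pics/w7.png

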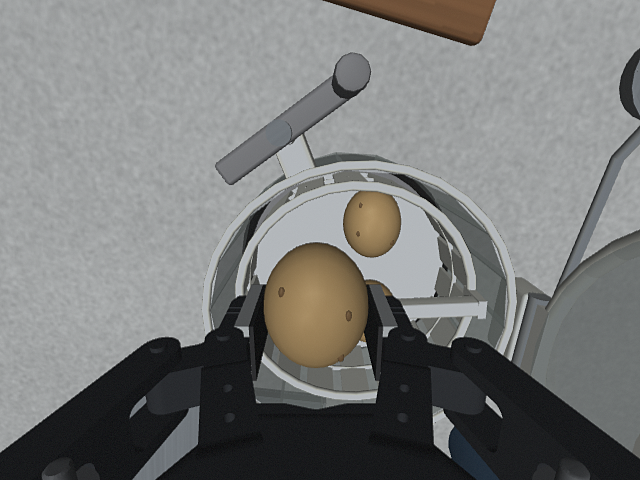

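>>> jog_arm(targets=[[0.03,[0.002,0.001,-0.045],0],[0.03,[0,0,-0.042],0],[0.03,[0,0,0],0],[0.054,[0,0,0],0],[0.054,[0,0,0],0],[0.054,[0,0,0.02],0],[0.054,[0,0,0.05],0],[0.054,[0,0,0.05],0],[0.065,[0,0,0.05],0]])

```text
clock: 16.05
position: [0.5517, 0.0291, 0.262]
ee_rot: [0.558, -0.556, 0.435, -0.437]
contact_force: [1.3, -0.6, -0.2]
width: 0.065
```

Run:
```python
from h import *
yawinfo(); snap("wrist","w8.png")
```

```text
t 16.05 pos [0.5517 0.0291 0.262 ] y [ 0.004 -0.    -1.   ] z [0.971 0.241 0.003] jawyaw 0.243 F [ 1.3 -0.6 -0.2] w 0.065 q [-0.07  0.23  1.53  0.    1.37 -0.32]
```

View pics/w8.png

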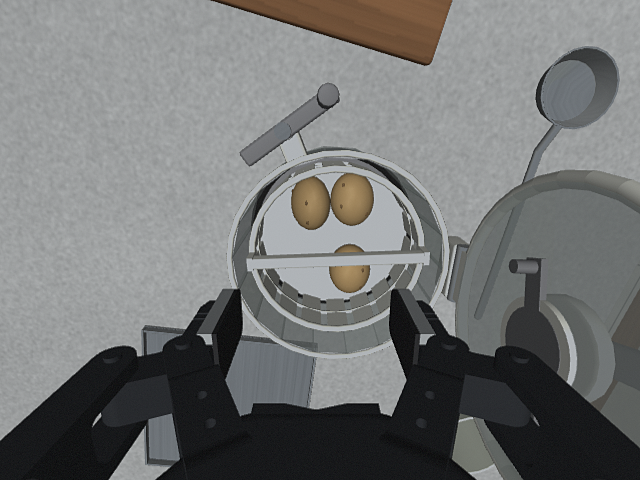

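>>> jog_arm(targets=[[0.07,[-0.012,0.026,0],0.15],[0.07,[-0.018,0.028,0],0.15],[0.07,[-0.018,0.028,0],0.15],[0.07,[-0.018,0.028,0],0.15],[0.07,[-0.018,0.028,0],0.15],[0.07,[-0.018,0.028,0],0.15],[0.07,[-0.018,0.028,0],0.15],[0.07,[-0.017,0.026,0],0.15],[0.07,[0,0,-0.03],0.157],[0.07,[0,0,-0.03],0]])

```text
clock: 17.35
position: [0.4149, 0.2499, 0.1996]
ee_rot: [0.708, -0.706, -0.013, 0.01]
contact_force: [0.3, 0.7, 0.4]
width: 0.0701
```

```bash
python3 - <<'E'
from h import *
yawinfo(); m,p,d=snap("wrist","w9.png")
E
python3 b.py | head -6
```

```text
t 17.35 pos [0.4149 0.2499 0.1996] y [ 0.004  0.002 -1.   ] z [-0.031  1.     0.002] jawyaw 1.602 F [0.3 0.7 0.4] w 0.0701 q [ 0.4   0.17  1.77  0.    1.19 -1.2 ]
[255.5 166.9] 125 [93. 92. 94.] c [0.7715 0.2005] axis [0.0456 0.0485] yaw 2.02 zmax 0.042
[198.8 184. ] 198 [ 44.  68. 135.] c [0.7207 0.3529] axis [0.0192 0.0259] yaw 1.82 zmax 0.041
[164.  215.6] 69 [156.  84. 104.] c [0.6317 0.4418] axis [0.0094 0.0194] yaw -3.02 zmax 0.042
rim [ 0.57683092 -0.00161116  0.09134706] 899 0.10741181248717369
latch [0.51682133 0.09426961 0.12882582] -2.464248529232889 -0.05425236874978434 0.04592843449323149 [0.58844915 0.09177587 0.11162314] [0.49582088 0.04709738 0.11013144] [0.53302928 0.12220699 0.15685365] 219
bar [ 0.57631475 -0.00187585  0.10322682] -2.862431519755421 210 [0.00300302 0.03813831]
```

View pics/w9.png

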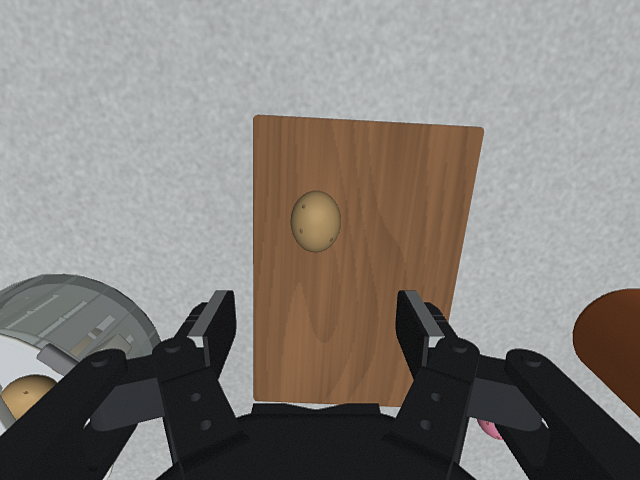

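>>> jog_arm(targets=[[0.07,[0.0,-0.001,-0.05],0],[0.07,[0,0,-0.05],0],[0.07,[0,0,-0.04],0],[0.07,[0,0,-0.021],0],[0.03,[0,0,0],0],[0.03,[0,0,0],0],[0.03,[0,0,0],0],[0.03,[0,0,0],0],[0.03,[0,0,0.05],0],[0.03,[0,0,0.06],0]])

```text
clock: 18.7
position: [0.4135, 0.2476, 0.1479]
ee_rot: [-0.707, 0.707, 0.009, -0.011]
contact_force: [1.7, 1.0, -0.9]
width: 0.0422
```

>>> jog_arm(targets=[[0.03,[0,0,0.06],0],[0.03,[0.01,-0.02,0.045],-0.14],[0.03,[0.02,-0.037,0],-0.17],[0.03,[0.02,-0.038,0],-0.17],[0.03,[0.02,-0.039,0],-0.17],[0.03,[0.02,-0.039,0],-0.17],[0.03,[0.02,-0.039,0],-0.17],[0.03,[0.02,-0.039,0],-0.17],[0.03,[0.022,-0.038,-0.03],-0.17],[0.03,[0,0,-0.05],0]])

```text
clock: 19.95
position: [0.5698, -0.0443, 0.1732]
ee_rot: [0.563, -0.561, 0.427, -0.432]
contact_force: [0.3, 0.9, -1.0]
width: 0.0427
```

Run:
```python
from h import *
yawinfo(); snap("wrist","w10.png")
```

```text
t 19.95 pos [ 0.5698 -0.0443  0.1732] y [ 0.007 -0.002 -1.   ] z [0.965 0.263 0.006] jawyaw 0.266 F [ 0.3  0.9 -1. ] w 0.0427 q [-0.2   0.32  1.64 -0.    1.18 -0.46]
```

View pics/w10.png

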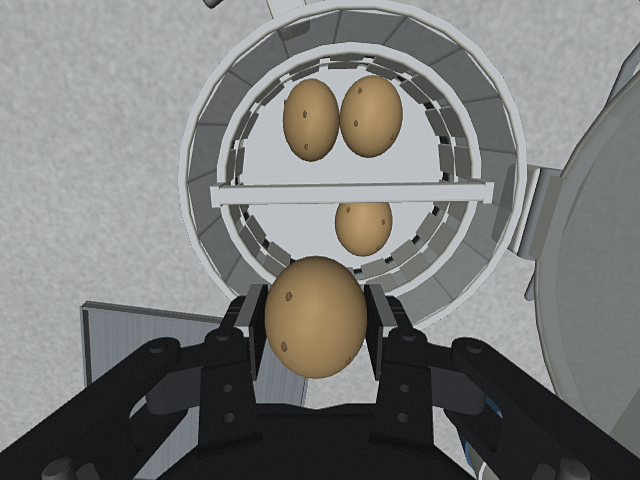

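>>> jog_arm(targets=[[0.03,[-0.005,0.003,-0.045],0],[0.03,[0,0,-0.043],0],[0.03,[0,0,0],0],[0.054,[0,0,0],0],[0.054,[0,0,0],0],[0.054,[0,0,0.02],0],[0.054,[0,0,0.05],0],[0.054,[0,0,0.05],0],[0.065,[0,-0.03,0.06],0],[0.065,[0,-0.0,0.06],0]])

```text
clock: 21.25
position: [0.5612, -0.0672, 0.3239]
ee_rot: [0.563, -0.562, 0.427, -0.43]
contact_force: [1.1, -0.1, -0.5]
width: 0.0651
```

Run:
```python
from h import *
yawinfo(); snap("wrist","w11.png")
```

```text
t 21.25 pos [ 0.5612 -0.0672  0.3239] y [ 0.003 -0.002 -1.   ] z [0.964 0.265 0.002] jawyaw 0.268 F [ 1.1 -0.1 -0.5] w 0.0651 q [-0.24  0.23  1.39 -0.    1.52 -0.51]
```

View pics/w11.png

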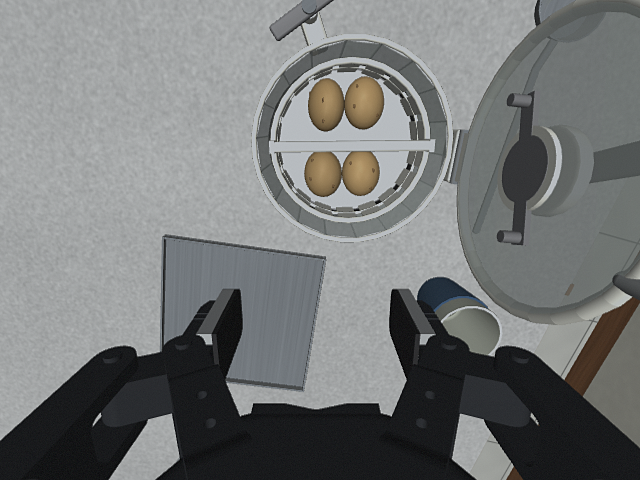

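```bash
cat > c.py <<'E'
from h import *
for n in ["top","scene"]:
    m,p,d=snap(n,"x_%s.png"%n)
    P=cloud(m,d,np.ones_like(d,bool))
    k=(P[:,2]>0.335)&(P[:,2]<0.375)&(np.hypot(P[:,0]-0.69,P[:,1]-0.02)<0.06)
    Q=P[k];X=Q-Q.mean(0);w,V=np.linalg.eigh(X.T@X)
    print(n,len(Q),Q.mean(0).round(4),V[:,2].round(3),(X@V[:,2]).min(),(X@V[:,2]).max(),np.percentile(Q[:,2],[5,50,95]))
    for nm in ["lid_bar","lid_hinge","crank_grip","crank_axis","latch_knob","latch_pivot"]:
        print(nm,[(round(r["score"],2),np.round(r["position"],1)) for r in spot_point(nm,n)[:2]])
m,p,d=snap("wrist")
for nm in ["lid_bar","lid_hinge","crank_grip","crank_axis","latch_knob","latch_pivot"]:
    print(nm,[(round(r["score"],2),np.round(r["position"],1)) for r in spot_point(nm,"wrist")[:2]])
E
python3 c.py
```

```text
top 231 [0.6925 0.0194 0.352 ] [-0.179  0.984 -0.02 ] -0.04630760915709886 0.04601549809431198 [0.344558   0.3526335  0.35606779]
lid_bar [(0.56, array([323.9, 159.1]))]
lid_hinge [(0.78, array([321.6, 195. ]))]
crank_grip [(0.59, array([310.8, 156. ]))]
crank_axis [(0.68, array([276.3, 247.9])), (0.49, array([325.5, 156.7]))]
latch_knob [(0.49, array([277.7, 248.3])), (0.32, array([331.3, 237.8]))]
latch_pivot [(0.43, array([288. , 256.2]))]
scene 139 [0.6991 0.019  0.3519] [-0.177  0.984  0.002] -0.04558065321402185 0.04617542711091385 [0.34025895 0.35325072 0.35863596]
lid_bar [(0.98, array([338.5, 237.5]))]
lid_hinge [(0.65, array([337.3, 272.5])), (0.65, array([322.6, 262.6]))]
crank_grip [(0.49, array([282.2, 323.4])), (0.48, array([349.5, 262.5]))]
crank_axis [(0.58, array([347.6, 267.8]))]
latch_knob [(0.67, array([362.4, 222. ]))]
latch_pivot [(0.54, array([351.1, 220.5]))]
lid_bar [(0.43, array([439.3, 298.2]))]
lid_hinge [(0.9, array([466.1, 159. ]))]
crank_grip []
crank_axis [(0.41, array([437.1, 298. ]))]
latch_knob []
latch_pivot []
```

>>> jog_arm(targets=[[0.05,[0,0,0.055],-0.03],[0.05,[0,0,0.055],-0.03],[0.045,[0.03,0.02,0],-0.028],[0.045,[0.04,0.026,0],0],[0.045,[0.04,0.026,0],0],[0.04,[0.025,0.015,0],0],[0.04,[0,0,0],0]])

```text
clock: 23.22
position: [0.698, 0.0223, 0.4281]
ee_rot: [-0.543, 0.544, -0.453, 0.451]
contact_force: [0.1, 0.3, 0.1]
width: 0.0402
```

Run:
```python
from h import *
yawinfo(); snap("wrist","w12.png")
```

```text
t 23.225 pos [0.698  0.0223 0.4281] y [-0.002  0.    -1.   ] z [ 0.983  0.183 -0.002] jawyaw 0.184 F [0.1 0.3 0.1] w 0.0402 q [-0.07  0.45  0.8   0.    1.89 -0.25]
```

View pics/w12.png

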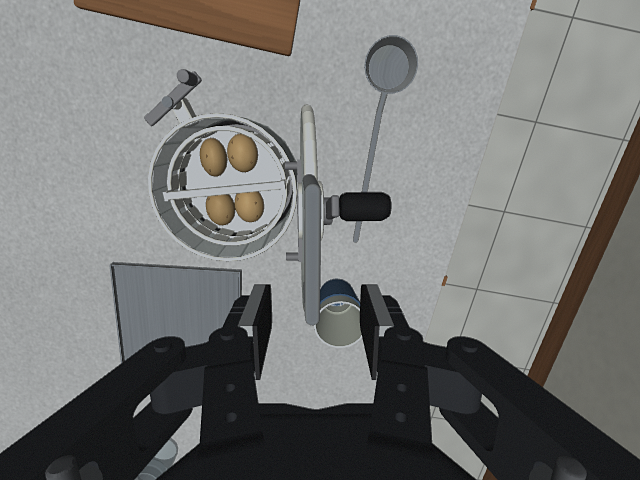

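Run:
```python
from h import *
m=camera_model("wrist")
for uv in [(312,180),(312,250),(312,322)]: print(at_z(m,uv,.352).round(4))
print(at_z(m,(186,76),.158),at_z(m,(181,91),.13))
```

```text
[0.6853 0.0665 0.352 ]
[0.693 0.024 0.352]
[ 0.7021 -0.0257  0.352 ]
[0.53838888 0.12238778 0.158     ] [0.52378066 0.10763188 0.13      ]
```

>>> jog_arm(targets=[[0.04,[-0.003,-0.001,-0.03],0],[0.04,[0,0,-0.03],0],[0.04,[0,0,-0.016],0],[0.0,[0,0,0],0],[0.0,[0,0,0],0],[0.0,[0,0,0],0],[0.0,[0,0,0],0]], force=20)

```text
clock: 24.15
position: [0.6937, 0.0197, 0.3554]
ee_rot: [0.543, -0.543, 0.452, -0.453]
contact_force: [-0.2, -1.5, 2.5]
width: 0.0086
```

Run:
```python
from h import *
yawinfo()
s=manip.get_state()["position"]
h=np.array([.6798,.0176,.113]);ux=np.array([.984,.179,0])
r=s-h; a=r@ux; b=r[2]; print(a,b,np.hypot(a,b),np.arctan2(b,-a), r@np.array([-.179,.984,0]))
R=.237; th0=np.arctan2(b,-a); prev=s
```

```text
t 24.15 pos [0.6937 0.0197 0.3554] y [ 0.002 -0.001 -1.   ] z [0.984 0.181 0.002] jawyaw 0.182 F [-0.2 -1.5  2.5] w 0.0086 q [-0.07  0.43  1.01 -0.    1.7  -0.25]
0.013997940810010254 0.24243312653805738 0.2428369065647524 1.6284716801320558 -0.00045168793889401515
```

Run:
```python
import numpy as np
th=np.linspace(1.63,0,26);R=.237
a=-R*np.cos(th);b=R*np.sin(th)
P=np.stack([a*.984,a*.179,b],1)
P=np.round(P-P[0],3); D=np.diff(P,axis=0)
for d in D: print([float(round(x,3)) for x in d],end=", ")
```

```text
[-0.015, -0.003, 0.0], [-0.015, -0.003, -0.0], [-0.016, -0.002, -0.002], [-0.014, -0.003, -0.002], [-0.015, -0.003, -0.004], [-0.015, -0.002, -0.005], [-0.014, -0.003, -0.005], [-0.014, -0.002, -0.006], [-0.013, -0.003, -0.008], [-0.013, -0.002, -0.008], [-0.012, -0.002, -0.009], [-0.012, -0.003, -0.01], [-0.011, -0.002, -0.011], [-0.011, -0.001, -0.011], [-0.009, -0.002, -0.012], [-0.009, -0.002, -0.012], [-0.008, -0.001, -0.013], [-0.007, -0.002, -0.014], [-0.006, -0.001, -0.014], [-0.006, -0.001, -0.015], [-0.004, 0.0, -0.014], [-0.004, -0.001, -0.016], [-0.002, -0.001, -0.015], [-0.002, 0.0, -0.015], [0.0, 0.0, -0.016],
```

>>> jog_arm(targets=[[0.0,[-0.015,-0.003,0.0],0],[0.0,[-0.015,-0.003,0.0],0],[0.0,[-0.016,-0.002,-0.002],0],[0.0,[-0.014,-0.003,-0.002],0],[0.0,[-0.015,-0.003,-0.004],0],[0.0,[-0.015,-0.002,-0.005],0],[0.0,[-0.014,-0.003,-0.005],0],[0.0,[-0.014,-0.002,-0.006],0],[0.0,[-0.013,-0.003,-0.008],0]])

```text
clock: 25.28
position: [0.5628, -0.0038, 0.3231]
ee_rot: [0.544, -0.543, 0.452, -0.453]
contact_force: [0.6, 0.6, -0.4]
width: 0.0093
```

```bash
cat > arc.py <<'E'
from h import *
yawinfo()
s=manip.get_state()["position"]
h=np.array([.6798,.0176,.113]);ux=np.array([.984,.179,0])
r=s-h; a=r@ux; b=r[2]; print("a,b,R,th,lat",a.round(4),b.round(4),np.hypot(a,b).round(4),np.arctan2(b,-a).round(3),(r@np.array([-.179,.984,0])).round(4))
E
python3 arc.py
```

```text
t 25.275 pos [ 0.5628 -0.0038  0.3231] y [ 0.003  0.    -1.   ] z [0.983 0.181 0.003] jawyaw 0.182 F [ 0.6  0.6 -0.4] w 0.0093 q [-0.13  0.22  1.39  0.    1.52 -0.31]
a,b,R,th,lat -0.119 0.2101 0.2414 1.055 -0.0001
```

>>> jog_arm(targets=[[0.0,[-0.013,-0.002,-0.008],0],[0.0,[-0.012,-0.002,-0.009],0],[0.0,[-0.012,-0.003,-0.01],0],[0.0,[-0.011,-0.002,-0.011],0],[0.0,[-0.011,-0.001,-0.011],0],[0.0,[-0.009,-0.002,-0.012],0],[0.0,[-0.009,-0.002,-0.012],0],[0.0,[-0.008,-0.001,-0.013],0],[0.0,[-0.007,-0.002,-0.014],0],[0.0,[-0.006,-0.001,-0.014],0]])

```text
clock: 26.52
position: [0.4646, -0.0215, 0.2078]
ee_rot: [0.544, -0.543, 0.452, -0.453]
contact_force: [1.3, 2.2, -1.1]
width: 0.0091
```

```bash
python3 arc.py;python3 - <<'E'
from h import *
snap("wrist","w13.png"); snap("scene","s13.png",(230,150,430,320),3)
E
```

```text
t 26.525 pos [ 0.4646 -0.0215  0.2078] y [ 0.001  0.001 -1.   ] z [0.984 0.181 0.002] jawyaw 0.182 F [ 1.3  2.2 -1.1] w 0.0091 q [-0.2   0.14  1.79  0.    1.21 -0.38]
a,b,R,th,lat -0.2188 0.0948 0.2384 0.409 0.0001
```

View pics/w13.png

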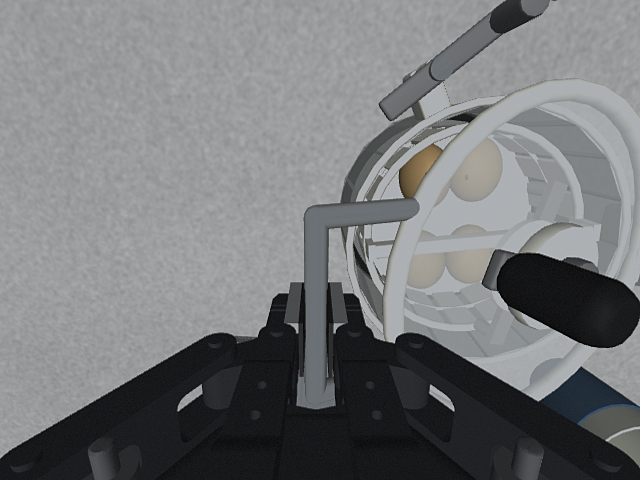

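View pics/s13.png

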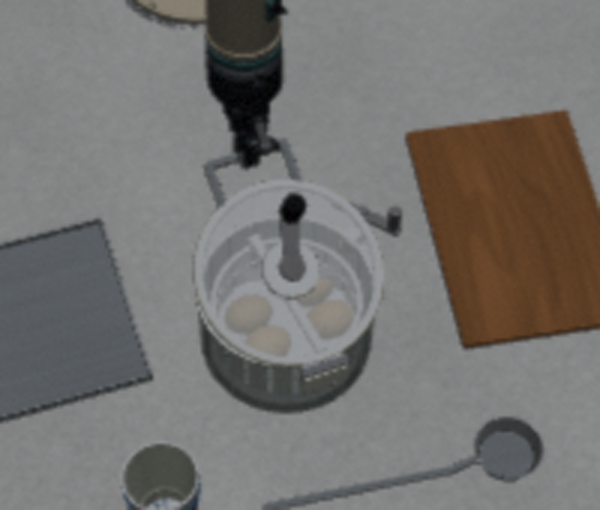

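>>> jog_arm(targets=[[0.0,[-0.006,-0.001,-0.015],0],[0.0,[-0.004,0,-0.014],0],[0.0,[-0.004,-0.001,-0.016],0],[0.0,[-0.002,-0.001,-0.015],0],[0.0,[-0.002,0,-0.015],0],[0.0,[0,0,-0.014],0],[0.0,[0,0,0],0]])

```text
clock: 27.5
position: [0.4483, -0.0248, 0.1196]
ee_rot: [0.544, -0.542, 0.452, -0.454]
contact_force: [4.4, 2.7, -0.1]
width: 0.0086
```

```bash
python3 arc.py
```

```text
t 27.5 pos [ 0.4483 -0.0248  0.1196] y [ 0.004  0.    -1.   ] z [0.984 0.181 0.004] jawyaw 0.182 F [ 4.4  2.7 -0.1] w 0.0086 q [-0.21  0.2   1.96  0.    0.97 -0.39]
a,b,R,th,lat -0.2354 0.0066 0.2355 0.028 -0.0003
```

>>> jog_arm(targets=[[0.0,[0,0,-0.004],0],[0.0,[0,0,-0.002],0],[0.0,[0,0,0],0]])

```text
clock: 27.88
position: [0.4485, -0.0253, 0.117]
ee_rot: [0.544, -0.543, 0.451, -0.454]
contact_force: [-2.7, 3.9, 27.9]
width: 0.009
```

```bash
python3 arc.py;python3 - <<'E'
from h import *
snap("wrist","w14.png"); snap("scene","s14.png",(230,150,430,320),3)
E
```

```text
t 27.875 pos [ 0.4485 -0.0253  0.117 ] y [ 0.006 -0.001 -1.   ] z [0.983 0.181 0.005] jawyaw 0.182 F [-2.7  3.9 27.9] w 0.009 q [-0.21  0.21  1.97 -0.    0.96 -0.39]
a,b,R,th,lat -0.2352 0.004 0.2353 0.017 -0.0008
```

View pics/w14.png

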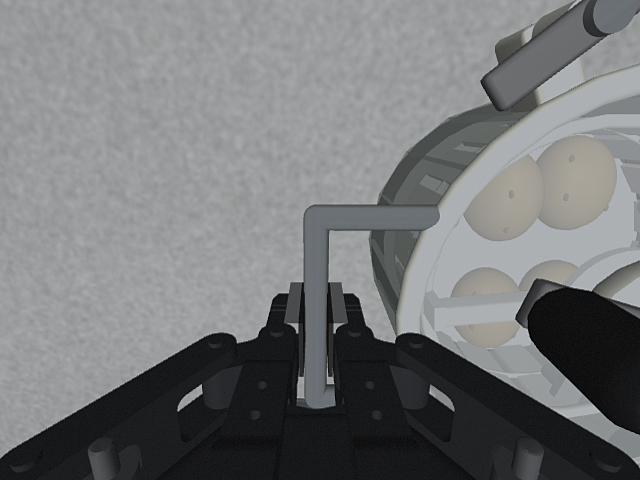

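>>> jog_arm(targets=[[0.0,[0,0,0.004],0],[0.035,[0,0,0],0],[0.035,[0,0,0],0],[0.035,[0,0,0.03],0],[0.035,[0,0,0.05],0],[0.035,[0,0,0.06],0],[0.035,[0.0,0.04,0.04],0],[0.035,[0.0,0.045,0],0]])

```text
clock: 28.98
position: [0.4479, 0.0601, 0.3]
ee_rot: [0.544, -0.542, 0.451, -0.455]
contact_force: [1.1, -0.1, -0.7]
width: 0.035
```

Run:
```python
from h import *
yawinfo()
snap("wrist","w15.png"); m,p,d=snap("scene","s15.png",(230,150,430,320),3)
m,p,d=snap("top","t15.png",(250,130,410,310),3.3)
```

```text
t 28.975 pos [0.4479 0.0601 0.3   ] y [ 0.006 -0.001 -1.   ] z [0.984 0.179 0.005] jawyaw 0.18 F [ 1.1 -0.1 -0.7] w 0.035 q [-0.02  0.06  1.65 -0.    1.43 -0.2 ]
```

View pics/w15.png

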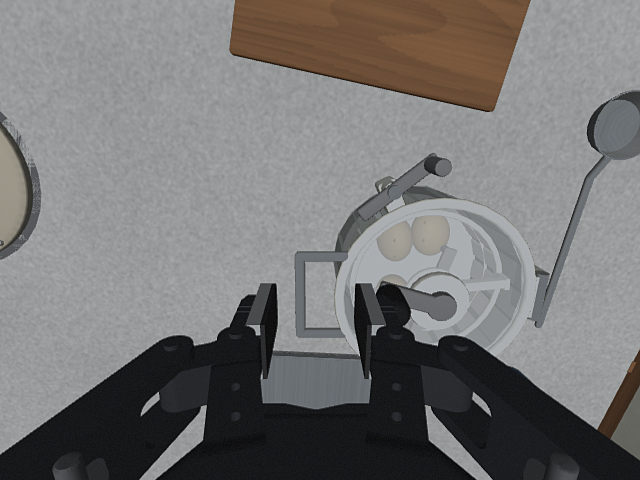

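View pics/s15.png

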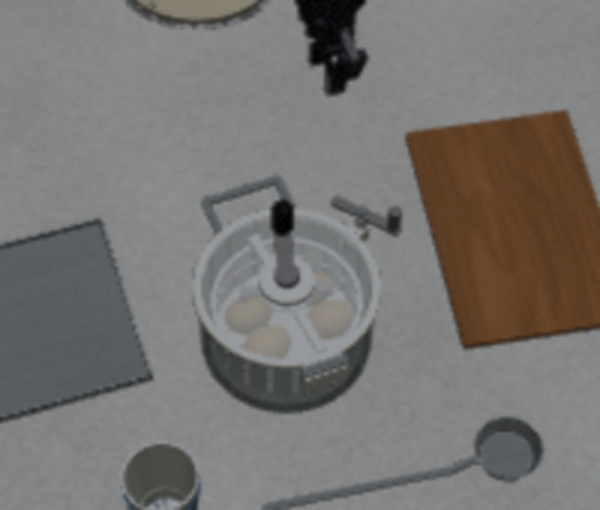

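View pics/t15.png

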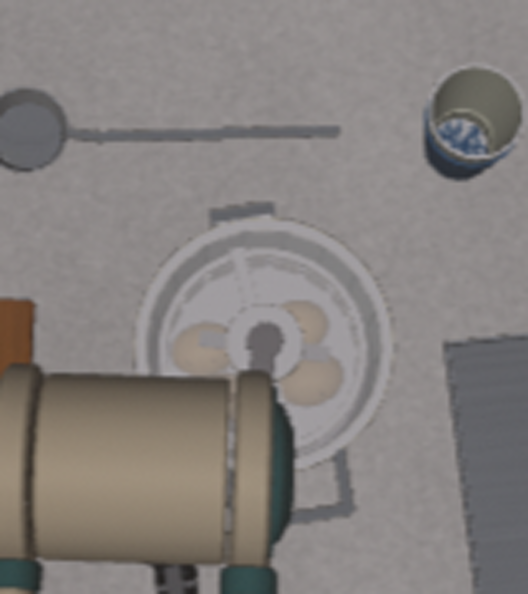

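Run:
```python
from h import *
q=cv2.imread("pics/w15.png")[130:360,320:560];cv2.imwrite("pics/w15c.png",cv2.resize(q,None,fx=2.5,fy=2.5,interpolation=2))
```

```text
(no output)
```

View pics/w15c.png

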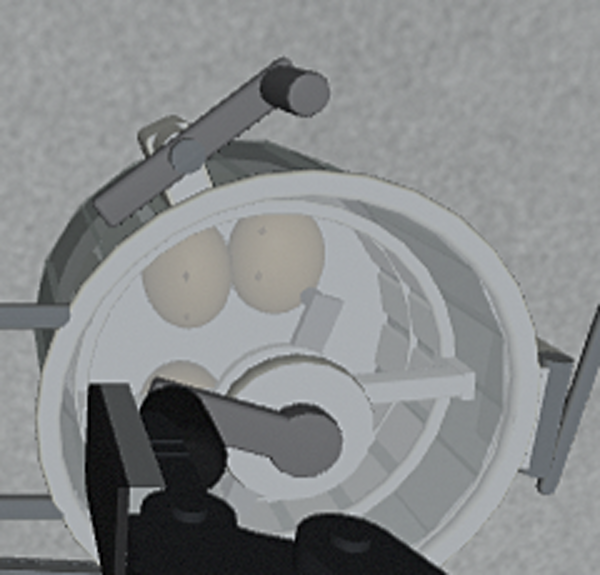

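Run:
```python
from h import *
m=camera_model("wrist")
K=at_z(m,(440.8,167.2),.158);B=at_z(m,(430,163),.128);Pv=at_z(m,(394,190.8),.129);i=at_z(m,(364,214),.128);o=at_z(m,(434,156),.128)
print(K,B,Pv,i,o,(i+o)/2,np.linalg.norm(o-i)); print("knob dir",np.arctan2(*(K-Pv)[1::-1]),np.hypot(*(K-Pv)[:2]),"bar dir",np.arctan2(*(o-i)[1::-1]))
```

```text
[0.52788227 0.12488338 0.158     ] [0.52904741 0.12545907 0.128     ] [0.50515845 0.09742086 0.129     ] [0.48483912 0.072744   0.128     ] [0.5307063  0.13157004 0.128     ] [0.50777271 0.10215702 0.128     ] 0.07459424499409358
knob dir 0.879541051328585 0.03564493652117143 bar dir 0.9085511244439541
```

>>> jog_arm(targets=[[0.045,[0.041,0.033,0],-0.08],[0.045,[0.041,0.033,-0.02],-0.08],[0.045,[0,0,-0.05],0],[0.045,[0,0,0],0]])

```text
clock: 29.62
position: [0.5251, 0.1247, 0.2222]
ee_rot: [-0.502, 0.509, -0.497, 0.492]
contact_force: [-0.6, 0.1, 0.6]
width: 0.0452
```

Run:
```python
from h import *
yawinfo()
snap("wrist","w16.png");
```

```text
t 29.625 pos [0.5251 0.1247 0.2222] y [-0.013 -0.003 -1.   ] z [ 1.     0.022 -0.013] jawyaw 0.022 F [-0.6  0.1  0.6] w 0.0452 q [ 0.11  0.25  1.61 -0.    1.29  0.08]
```

View pics/w16.png

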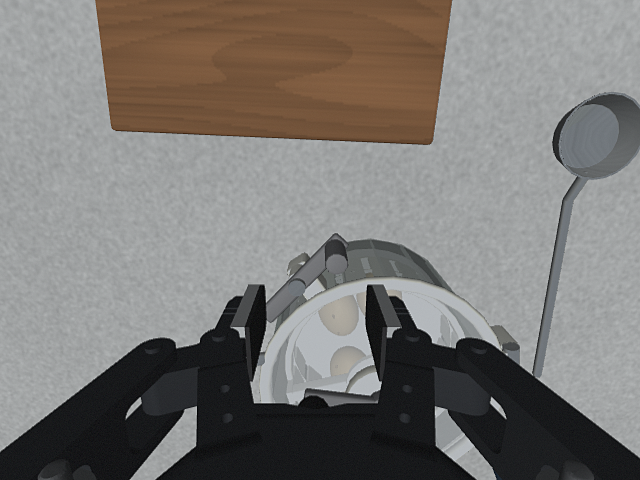

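Run:
```python
from h import *
m=camera_model("wrist")
print(at_z(m,(336,263),.158),proj(m,(.5251,.1247,.2222)),proj(m,(.530,.1255,.158)))
```

```text
[0.53772964 0.12325317 0.158     ] [313.59677091 315.97351406] [323.13745963 259.18126065]
```

>>> jog_arm(targets=[[0.045,[0,0,0],0],[0.045,[0,0,0],0]])

```text
clock: 29.92
position: [0.5294, 0.1256, 0.2294]
ee_rot: [0.506, -0.504, 0.494, -0.496]
contact_force: [-0.4, 0.1, 0.3]
width: 0.0448
```

Run:
```python
from h import *
yawinfo()
m,p,d=snap("wrist","w17.png",(240,200,440,400),3)
np.save("pics/w17d.npy",d)
P=cloud(m,d,np.ones_like(d,bool));k=(P[:,2]>.152)&(P[:,2]<.166)&(np.hypot(P[:,0]-.53,P[:,1]-.124)<.03)
print(P[k].mean(0),P[k].min(0),P[k].max(0),k.sum())
```

```text
t 29.925 pos [0.5294 0.1256 0.2294] y [ 0.004  0.    -1.   ] z [1.    0.021 0.004] jawyaw 0.021 F [-0.4  0.1  0.3] w 0.0448 q [ 0.11  0.24  1.6  -0.    1.29  0.08]
[0.53535983 0.12445673 0.15701836] [0.52892573 0.11711533 0.15224791] [0.54197233 0.13045797 0.15935126] 404
```

View pics/w17.png

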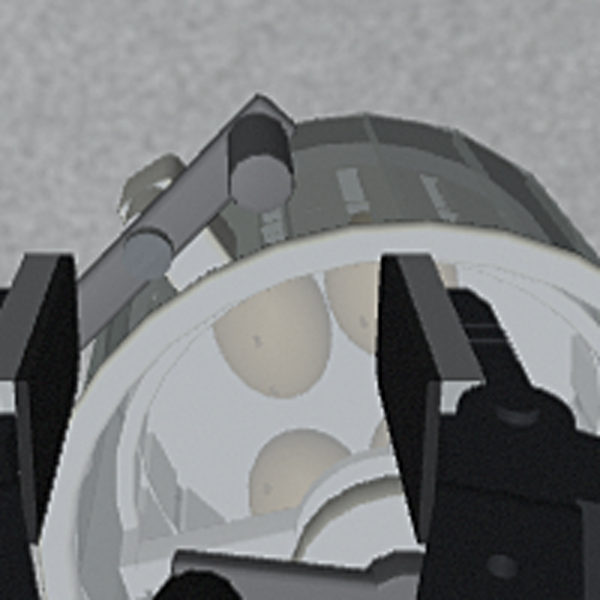

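Run:
```python
from h import *
m=camera_model("wrist")
K=at_z(m,(240+262/3,200+182/3),.158);P=at_z(m,(240+147/3,200+253/3),.130);print(K,P,np.hypot(*(K-P)[:2]),np.arctan2(*(K-P)[1::-1]))
```

```text
[0.5356449  0.12405072 0.158     ] [0.51041134 0.09474571 0.13      ] 0.038671901811745436 0.8599126592498044
```

>>> jog_arm(targets=[[0.045,[0.006,-0.0015,-0.03],0],[0.045,[0,0,-0.03],0],[0.045,[0,0,-0.019],0],[0.018,[0,0,0],0],[0.018,[0,0,0],0],[0.018,[0,0,0],0]], force=20)

```text
clock: 30.72
position: [0.5353, 0.1247, 0.1496]
ee_rot: [0.506, -0.505, 0.494, -0.495]
contact_force: [0.1, 0.2, -0.9]
width: 0.018
```

Run:
```python
from h import *
yawinfo()
m,p,d=snap("wrist","w18.png",(240,200,440,400),3)
```

```text
t 30.725 pos [0.5353 0.1247 0.1496] y [ 0.003  0.    -1.   ] z [1.    0.022 0.003] jawyaw 0.022 F [ 0.1  0.2 -0.9] w 0.018 q [ 0.1   0.31  1.71 -0.    1.11  0.08]
```

View pics/w18.png

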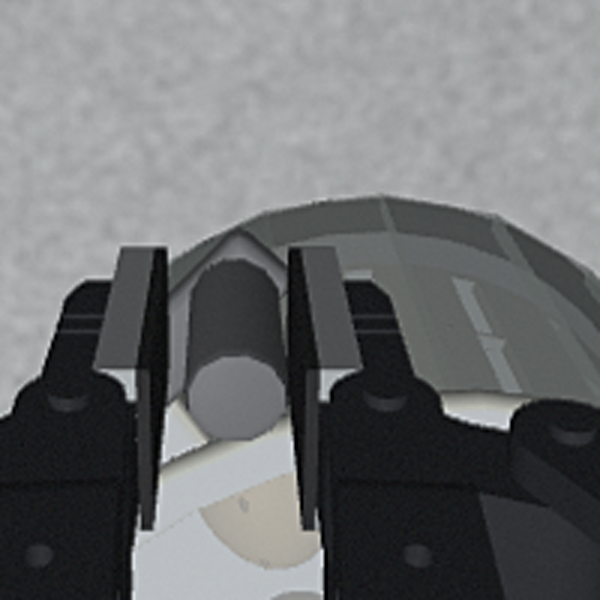

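>>> jog_arm(targets=[[0.018,[-0.005,0.003,0],0],[0.018,[-0.0045,0.003,0],0],[0.018,[-0.0055,0.002,0],0],[0.018,[-0.0055,0.001,0],0],[0.018,[-0.006,0,0],0],[0.018,[-0.0055,0,0],0],[0.018,[-0.009,-0.003,0],0],[0.018,[-0.006,-0.004,0],0],[0.018,[-0.003,-0.001,0],0],[0.018,[0,0,0],0]])

```text
clock: 32.02
position: [0.4862, 0.1257, 0.1486]
ee_rot: [0.507, -0.504, 0.494, -0.496]
contact_force: [4.5, 2.0, -2.4]
width: 0.0178
```

Run:
```python
from h import *
yawinfo()
m,p,d=snap("wrist","w19.png",(240,200,440,400),3)
```

```text
t 32.025 pos [0.4862 0.1257 0.1486] y [ 0.005  0.001 -1.   ] z [1.    0.021 0.005] jawyaw 0.021 F [ 4.5  2.  -2.4] w 0.0178 q [0.11 0.25 1.82 0.   1.08 0.09]
```

View pics/w19.png

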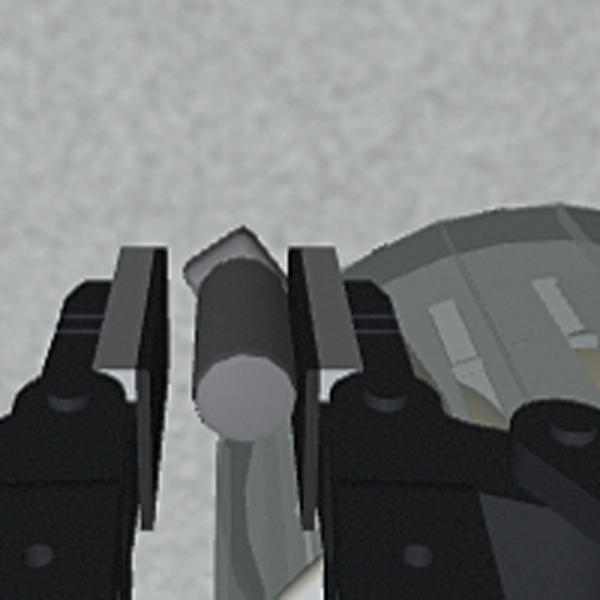

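>>> jog_arm(targets=[[0.018,[-0.0015,-0.0005,0],0],[0.018,[0,0,0],0],[0.045,[0.0,0,0],0],[0.045,[0,0,0],0],[0.045,[0,0,0.05],0],[0.045,[0,0,0.05],0],[0.045,[0,0.0,0.05],0],[0.045,[0,-0.05,0],0],[0.045,[0,0,0],0],[0.045,[0,0,0],0]])

```text
clock: 33.33
position: [0.4821, 0.0752, 0.2977]
ee_rot: [-0.505, 0.506, -0.495, 0.494]
contact_force: [-0.9, -0.4, 0.8]
width: 0.0449
```

Run:
```python
from h import *
yawinfo()
m,p,d=snap("wrist","w20.png")
for nm in ["latch_knob","latch_pivot","crank_grip","crank_axis"]:
    print(nm,[(round(r["score"],2),np.round(r["position"],1)) for r in spot_point(nm,"wrist")[:2]])
```

```text
t 33.325 pos [0.4821 0.0752 0.2977] y [-0.002  0.001 -1.   ] z [ 1.     0.021 -0.002] jawyaw 0.021 F [-0.9 -0.4  0.8] w 0.0449 q [ 0.01  0.12  1.59  0.    1.44 -0.01]
latch_knob [(0.61, array([324.7, 161.6]))]
latch_pivot [(0.61, array([352.9, 203. ])), (0.17, array([522. , 274.1]))]
crank_grip [(0.8, array([362. , 310.3]))]
crank_axis [(0.66, array([424. , 312.5])), (0.48, array([393.3, 253. ]))]
```

View pics/w20.png

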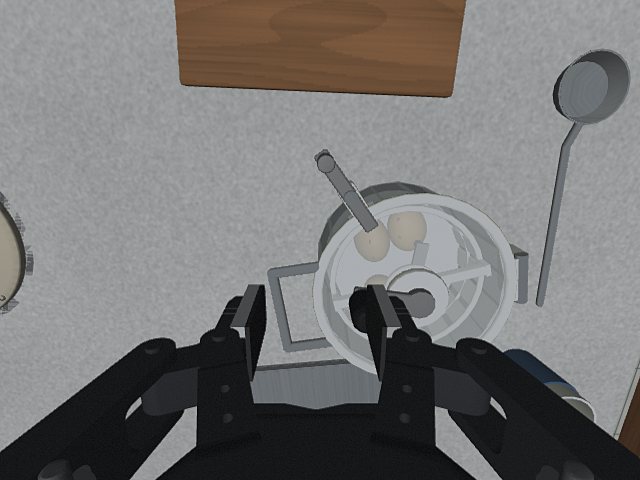

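>>> jog_arm(targets=[[0.045,[0.02,-0.05,0.02],0],[0.045,[0.02,-0.05,0],0],[0.045,[0,-0.02,0],0],[0.045,[0,0,0],0],[0.045,[0,0,0],0]])

```text
clock: 34.2
position: [0.5227, -0.0438, 0.3181]
ee_rot: [0.506, -0.506, 0.495, -0.494]
contact_force: [-0.5, 0.8, -1.3]
width: 0.045
```

Run:
```python
from h import *
yawinfo()
m,p,d=snap("wrist","w21.png")
for nm in ["crank_grip","crank_axis"]:
  for r in spot_point(nm,"wrist")[:2]: print(nm,round(r["score"],2),np.round(r["position"],1),at_z(m,r["position"],.164 if nm=="crank_grip" else .153).round(4))
P=cloud(m,d,np.ones_like(d,bool));k=(P[:,2]>.172)&(P[:,2]<.19)&(np.hypot(P[:,0]-.577,P[:,1])<.08)
Q=P[k];print(len(Q),Q.mean(0),Q.min(0),Q.max(0))
```

```text
t 34.2 pos [ 0.5227 -0.0438  0.3181] y [-0.     0.001 -1.   ] z [ 1.     0.023 -0.   ] jawyaw 0.023 F [-0.5  0.8 -1.3] w 0.045 q [-0.22  0.17  1.48  0.    1.5  -0.24]
crank_grip 0.72 [317.9 163.4] [0.5224 0.0049 0.164 ]
crank_grip 0.38 [304.3 343.4] [ 0.5139 -0.1603  0.164 ]
crank_axis 0.62 [387.1 174.5] [ 0.5803 -0.0038  0.153 ]
827 [0.52361497 0.00522779 0.18043407] [ 0.51172673 -0.00725915  0.17242595] [0.53547916 0.01660454 0.18427135]
```

View pics/w21.png

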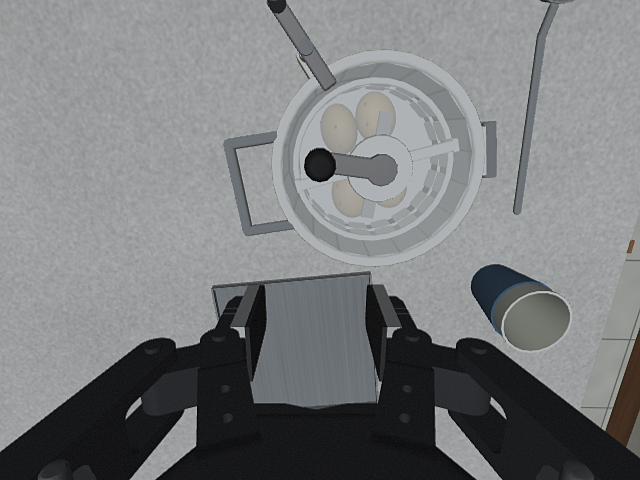

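>>> jog_arm(targets=[[0.045,[0.0005,0.045,-0.04],0],[0.045,[0,0.004,-0.05],0],[0.045,[0,0,-0.04],0],[0.045,[0,0,-0.022],0],[0.045,[0,0,0],0],[0.0,[0,0,0],0],[0.0,[0,0,0],0],[0.0,[0,0,0],0],[0.0,[0,0,0],0]], force=30)

```text
clock: 35.48
position: [0.5245, 0.0041, 0.1674]
ee_rot: [0.506, -0.505, 0.494, -0.495]
contact_force: [0.8, 0.8, 4.3]
width: 0.0234
```

Run:
```python
from h import *
s,R=yawinfo()
m,p,d=snap("wrist","w22.png")
c=np.array([.578,-.001]);r=s["position"][:2]-c;f=np.arctan2(r[1],r[0]);print(f,np.hypot(*r))
f=3.04
P=np.round(np.stack([.055*np.cos(f-np.radians(20)*np.arange(19)),.055*np.sin(f-np.radians(20)*np.arange(19))],1),4)
for i,d in enumerate(np.diff(P,axis=0)): print(i,[float(x) for x in d.round(4)])
```

```text
t 35.475 pos [0.5245 0.0041 0.1674] y [ 0.003 -0.    -1.   ] z [1.    0.022 0.003] jawyaw 0.022 F [0.8 0.8 4.3] w 0.0234 q [-0.13  0.26  1.74  0.    1.14 -0.15]
3.0469069366311987 0.05376344585360175
0 [0.0052, 0.0184]
1 [0.0112, 0.0154]
2 [0.0158, 0.0108]
3 [0.0185, 0.0047]
4 [0.019, -0.002]
5 [0.0172, -0.0083]
6 [0.0133, -0.0137]
7 [0.0078, -0.0174]
8 [0.0014, -0.0191]
9 [-0.0052, -0.0184]
10 [-0.0112, -0.0154]
11 [-0.0158, -0.0108]
12 [-0.0185, -0.0047]
13 [-0.019, 0.002]
14 [-0.0172, 0.0083]
15 [-0.0133, 0.0137]
16 [-0.0078, 0.0174]
17 [-0.0014, 0.0191]
```

View pics/w22.png

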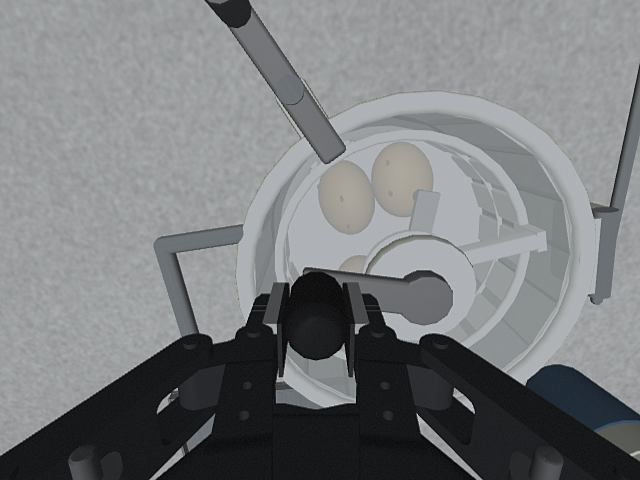

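>>> jog_arm(targets=[[0.0,[0.0052,0.0184,0],0],[0.0,[0.0112,0.0154,0],0],[0.0,[0.0158,0.0108,0],0],[0.0,[0.0185,0.0047,0],0]])

```text
clock: 36.02
position: [0.5744, 0.0534, 0.1673]
ee_rot: [-0.505, 0.506, -0.494, 0.495]
contact_force: [-1.0, -5.4, 6.4]
width: 0.0239
```

```bash
cat > cr.py <<'E'
from h import *
s,R=yawinfo()
r=s["position"][:2]-np.array([.578,-.001]);f=np.arctan2(r[1],r[0]);print("phi",f.round(3),"turned deg mod",np.degrees((3.04-f)%(2*np.pi)).round(1),"r",np.hypot(*r).round(4))
E
python3 cr.py
```

```text
t 36.025 pos [0.5744 0.0534 0.1673] y [ 0.    -0.002 -1.   ] z [1.    0.023 0.   ] jawyaw 0.023 F [-1.  -5.4  6.4] w 0.0239 q [-0.03  0.33  1.63 -0.    1.18 -0.05]
phi 1.638 turned deg mod 80.3 r 0.0545
```

>>> jog_arm(targets=[[0.0,[0.019,-0.002,0],0],[0.0,[0.0172,-0.0083,0],0],[0.0,[0.0133,-0.0137,0],0],[0.0,[0.0078,-0.0174,0],0],[0.0,[0.0014,-0.0191,0],0],[0.0,[-0.0052,-0.0184,0],0],[0.0,[-0.0112,-0.0154,0],0],[0.0,[-0.0158,-0.0108,0],0],[0.0,[-0.0185,-0.0047,0],0],[0.0,[-0.019,0.002,0],0]])

```text
clock: 37.28
position: [0.564, -0.0549, 0.1674]
ee_rot: [0.506, -0.504, 0.494, -0.496]
contact_force: [2.4, 2.5, 5.4]
width: 0.0236
```

```bash
python3 cr.py; python3 -c "
from h import *
snap('wrist','w23.png');snap('scene','s23.png',(230,150,430,320),3)"
```

```text
t 37.275 pos [ 0.564  -0.0549  0.1674] y [ 0.004 -0.001 -1.   ] z [1.    0.021 0.003] jawyaw 0.021 F [2.4 2.5 5.4] w 0.0236 q [-0.22  0.32  1.65  0.    1.17 -0.24]
phi -1.824 turned deg mod 278.7 r 0.0557
```

View pics/w23.png

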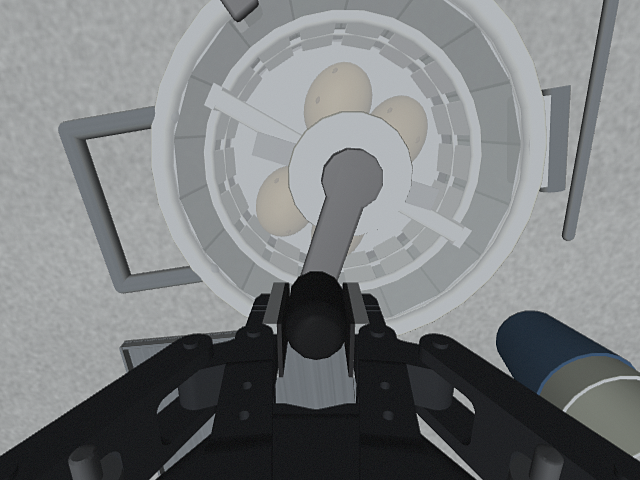

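View pics/s23.png

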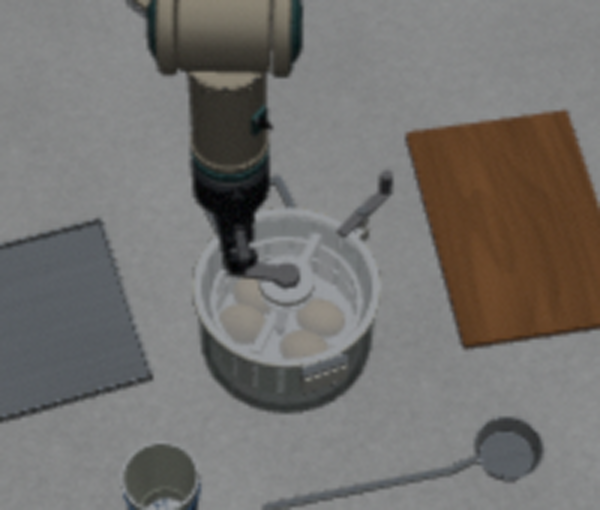

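>>> jog_arm(targets=[[0.0,[-0.0172,0.0083,0],0],[0.0,[-0.0133,0.0137,0],0],[0.0,[-0.0078,0.0174,0],0],[0.0,[-0.0014,0.0191,0],0],[0.0,[0.0052,0.0184,0],0],[0.0,[0.0112,0.0154,0],0],[0.0,[0.0158,0.0108,0],0],[0.0,[0.0185,0.0047,0],0],[0.0,[0.019,-0.002,0],0],[0.0,[0.0172,-0.0083,0],0]])

```text
clock: 38.62
position: [0.6107, 0.0437, 0.1672]
ee_rot: [-0.506, 0.506, -0.494, 0.494]
contact_force: [-2.0, -1.8, 9.1]
width: 0.0237
```

>>> jog_arm(targets=[[0.0,[0.0133,-0.0137,0],0],[0.0,[0.0078,-0.0174,0],0],[0.0,[0.0014,-0.0191,0],0],[0.0,[-0.0052,-0.0184,0],0],[0.0,[-0.0112,-0.0154,0],0],[0.0,[-0.0158,-0.0108,0],0],[0.0,[-0.0185,-0.0047,0],0],[0.0,[-0.019,0.002,0],0],[0.0,[-0.0172,0.0083,0],0],[0.0,[-0.0133,0.0137,0],0]])

```text
clock: 39.88
position: [0.5334, -0.0326, 0.1673]
ee_rot: [0.506, -0.505, 0.494, -0.496]
contact_force: [4.1, 0.6, 5.1]
width: 0.0236
```

```bash
python3 cr.py
```

```text
t 39.875 pos [ 0.5334 -0.0326  0.1673] y [ 0.003 -0.001 -1.   ] z [1.    0.021 0.003] jawyaw 0.021 F [4.1 0.6 5.1] w 0.0236 q [-0.19  0.27  1.72 -0.    1.14 -0.21]
phi -2.525 turned deg mod 318.9 r 0.0546
```

>>> jog_arm(targets=[[0.0,[-0.0078,0.0174,0],0],[0.0,[-0.0014,0.0191,0],0],[0.0,[0.0052,0.0184,0],0],[0.0,[0.0112,0.0154,0],0],[0.0,[0.0158,0.0108,0],0],[0.0,[0.0185,0.0047,0],0],[0.0,[0.019,-0.002,0],0],[0.0,[0.0172,-0.0083,0],0],[0.0,[0.0133,-0.0137,0],0],[0.0,[0.0078,-0.0174,0],0]])

```text
clock: 41.12
position: [0.6325, 0.0127, 0.1674]
ee_rot: [0.506, -0.505, 0.494, -0.494]
contact_force: [-1.1, 1.4, 8.4]
width: 0.0236
```

>>> jog_arm(targets=[[0.0,[0.0014,-0.0191,0],0],[0.0,[-0.0052,-0.0184,0],0],[0.0,[-0.0112,-0.0154,0],0],[0.0,[-0.0158,-0.0108,0],0],[0.0,[-0.0185,-0.0047,0],0],[0.0,[-0.019,0.002,0],0],[0.0,[-0.0172,0.0083,0],0],[0.0,[-0.0133,0.0137,0],0],[0.0,[-0.0078,0.0174,0],0],[0.0,[-0.0014,0.0191,0],0]])

```text
clock: 42.38
position: [0.5244, 0.0042, 0.1673]
ee_rot: [0.506, -0.505, 0.493, -0.496]
contact_force: [3.7, -1.6, 4.6]
width: 0.0237
```

```bash
python3 cr.py
```

```text
t 42.375 pos [0.5244 0.0042 0.1673] y [ 0.003 -0.001 -1.   ] z [1.    0.022 0.003] jawyaw 0.022 F [ 3.7 -1.6  4.6] w 0.0237 q [-0.12  0.26  1.74 -0.    1.14 -0.15]
phi 3.045 turned deg mod 359.7 r 0.0539
```

54 rows make 3 full turns. Two more turns are 36 rows, starting from index 0.

>>> jog_arm(targets=[[0.0,[0.0052,0.0184,0],0],[0.0,[0.0112,0.0154,0],0],[0.0,[0.0158,0.0108,0],0],[0.0,[0.0185,0.0047,0],0],[0.0,[0.019,-0.002,0],0],[0.0,[0.0172,-0.0083,0],0],[0.0,[0.0133,-0.0137,0],0],[0.0,[0.0078,-0.0174,0],0],[0.0,[0.0014,-0.0191,0],0]])

```text
clock: 43.5
position: [0.6342, -0.0066, 0.1674]
ee_rot: [0.506, -0.505, 0.494, -0.495]
contact_force: [-0.2, 2.6, 7.0]
width: 0.0237
```

>>> jog_arm(targets=[[0.0,[-0.0052,-0.0184,0],0],[0.0,[-0.0112,-0.0154,0],0],[0.0,[-0.0158,-0.0108,0],0],[0.0,[-0.0185,-0.0047,0],0],[0.0,[-0.019,0.002,0],0],[0.0,[-0.0172,0.0083,0],0],[0.0,[-0.0133,0.0137,0],0],[0.0,[-0.0078,0.0174,0],0],[0.0,[-0.0014,0.0191,0],0]])

```text
clock: 44.62
position: [0.5244, 0.0042, 0.1673]
ee_rot: [0.506, -0.505, 0.493, -0.496]
contact_force: [4.2, -1.6, 4.6]
width: 0.0241
```

>>> jog_arm(targets=[[0.0,[0.0052,0.0184,0],0],[0.0,[0.0112,0.0154,0],0],[0.0,[0.0158,0.0108,0],0],[0.0,[0.0185,0.0047,0],0],[0.0,[0.019,-0.002,0],0],[0.0,[0.0172,-0.0083,0],0],[0.0,[0.0133,-0.0137,0],0],[0.0,[0.0078,-0.0174,0],0],[0.0,[0.0014,-0.0191,0],0]])

```text
clock: 45.75
position: [0.6342, -0.0066, 0.1674]
ee_rot: [0.506, -0.505, 0.494, -0.495]
contact_force: [-0.9, 1.5, 7.3]
width: 0.0239
```

>>> jog_arm(targets=[[0.0,[-0.0052,-0.0184,0],0],[0.0,[-0.0112,-0.0154,0],0],[0.0,[-0.0158,-0.0108,0],0],[0.0,[-0.0185,-0.0047,0],0],[0.0,[-0.019,0.002,0],0],[0.0,[-0.0172,0.0083,0],0],[0.0,[-0.0133,0.0137,0],0],[0.0,[-0.0078,0.0174,0],0],[0.0,[-0.0014,0.0191,0],0]])

```text
clock: 46.88
position: [0.5244, 0.0042, 0.1673]
ee_rot: [0.506, -0.505, 0.493, -0.496]
contact_force: [3.5, -1.7, 4.6]
width: 0.0236
```

```bash
python3 cr.py
```

```text
t 46.875 pos [0.5244 0.0042 0.1673] y [ 0.003 -0.001 -1.   ] z [1.    0.022 0.003] jawyaw 0.022 F [ 3.5 -1.7  4.6] w 0.0236 q [-0.12  0.26  1.74 -0.    1.14 -0.15]
phi 3.045 turned deg mod 359.7 r 0.0539
```

>>> jog_arm(targets=[[0.0,[0.002,0.0095,0],0],[0.0,[0,0,0],0],[0.045,[0,0,0],0],[0.045,[0,0,0],0],[0.045,[0,0,0.04],0],[0.045,[0,0,0.06],0],[0.045,[-0.015,0.03,0.02],0],[0.045,[-0.025,0.04,0],0],[0.045,[0,0,0],0],[0.045,[0,0,0],0]])

```text
clock: 48.12
position: [0.4854, 0.0833, 0.2857]
ee_rot: [-0.505, 0.506, -0.494, 0.494]
contact_force: [0.1, -0.4, -0.6]
width: 0.0452
```

Run:
```python
from h import *
yawinfo()
m,p,d=snap("wrist","w24.png")
P=cloud(m,d,np.ones_like(d,bool));k=(P[:,2]>.152)&(P[:,2]<.166)&(np.hypot(P[:,0]-.487,P[:,1]-.126)<.03)
print(P[k].mean(0),P[k].min(0),P[k].max(0),k.sum())
```

```text
t 48.125 pos [0.4854 0.0833 0.2857] y [-0.001 -0.001 -1.   ] z [ 1.     0.022 -0.001] jawyaw 0.022 F [ 0.1 -0.4 -0.6] w 0.0452 q [ 0.03  0.13  1.6  -0.    1.41  0.01]
[0.48753559 0.12549889 0.15722265] [0.48075085 0.11828868 0.15284875] [0.49407581 0.13200541 0.15908087] 286
```

View pics/w24.png

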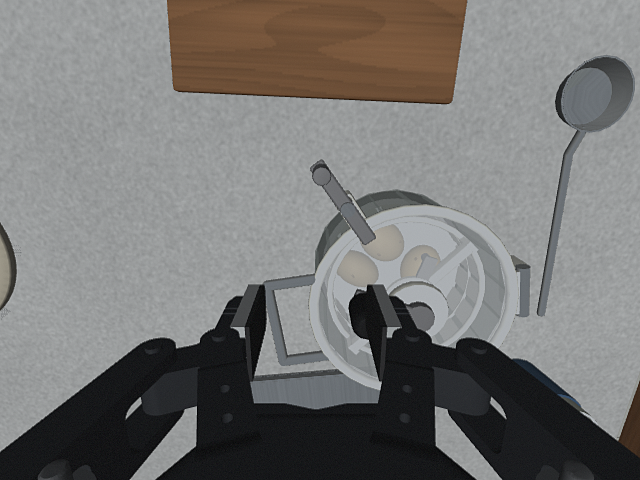

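>>> jog_arm(targets=[[0.045,[0.001,0.021,-0.02],0],[0.045,[0.001,0.021,-0.03],0],[0.045,[0,0,-0.04],0],[0.045,[0,0,-0.03],0],[0.045,[0,0,-0.016],0],[0.018,[0,0,0],0],[0.018,[0,0,0],0],[0.018,[0,0,0],0]], force=20)

```text
clock: 49.18
position: [0.4883, 0.1254, 0.1511]
ee_rot: [0.506, -0.505, 0.494, -0.495]
contact_force: [0.2, 0.1, -0.2]
width: 0.018
```

Run:
```python
from h import *
yawinfo()
m,p,d=snap("wrist","w25.png",(240,200,440,400),3)
```

```text
t 49.175 pos [0.4883 0.1254 0.1511] y [ 0.002  0.    -1.   ] z [1.    0.021 0.002] jawyaw 0.022 F [ 0.2  0.1 -0.2] w 0.018 q [ 0.11  0.25  1.81 -0.    1.09  0.09]
```

View pics/w25.png

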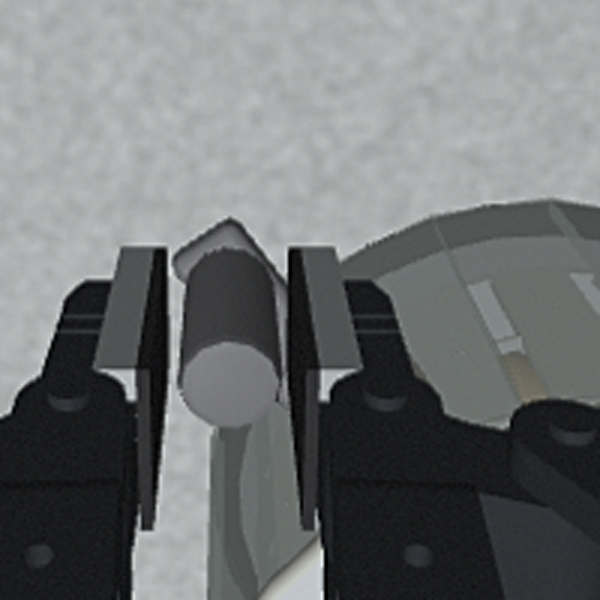

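>>> jog_arm(targets=[[0.018,[0.006,0.0036,0],0],[0.018,[0.009,0.0028,0],0],[0.018,[0.0057,0.0003,0],0],[0.018,[0.0057,0,0],0],[0.018,[0.0055,-0.001,0],0],[0.018,[0.0055,-0.002,0],0],[0.018,[0.0045,-0.0028,0],0],[0.018,[0.0045,-0.003,0],0],[0.018,[0.0055,-0.005,0],0],[0.018,[0,0,0],0]])

```text
clock: 50.48
position: [0.5403, 0.1178, 0.1503]
ee_rot: [0.506, -0.505, 0.494, -0.495]
contact_force: [-0.1, 0.3, -0.1]
width: 0.0179
```

Run:
```python
from h import *
yawinfo()
m,p,d=snap("wrist","w26.png",(240,200,440,400),3)
```

```text
t 50.475 pos [0.5403 0.1178 0.1503] y [ 0.001 -0.001 -1.   ] z [1.    0.022 0.001] jawyaw 0.022 F [-0.1  0.3 -0.1] w 0.0179 q [ 0.09  0.32  1.71 -0.    1.12  0.07]
```

View pics/w26.png

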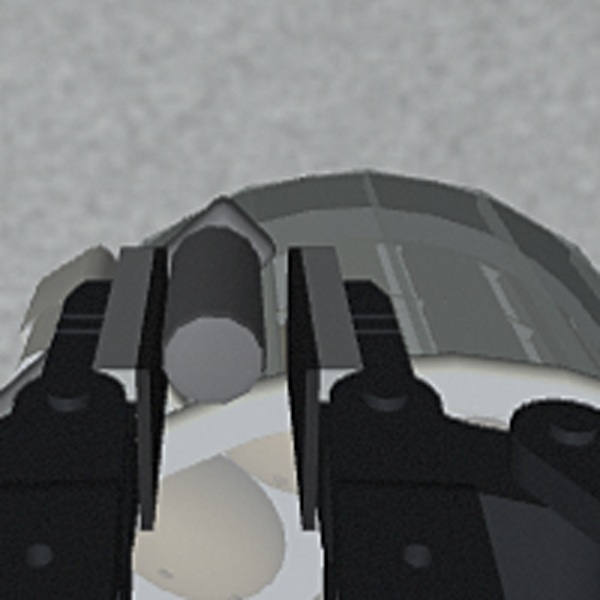

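>>> jog_arm(targets=[[0.045,[0,0,0],0],[0.045,[0,0,0],0],[0.045,[0,0,0.05],0],[0.045,[0,0,0.06],0],[0.04,[-0.03,-0.047,0.02],0.08],[0.035,[-0.03,-0.047,0],0.08],[0.035,[-0.032,-0.0485,0],0],[0.035,[0,0,0],0],[0.035,[0,0,0],0]])

```text
clock: 51.65
position: [0.4477, -0.0238, 0.2805]
ee_rot: [0.544, -0.543, 0.452, -0.453]
contact_force: [-0.6, -0.6, -0.2]
width: 0.0348
```

Run:
```python
from h import *
yawinfo()
m,p,d=snap("wrist","w27.png")
```

```text
t 51.65 pos [ 0.4477 -0.0238  0.2805] y [ 0.002  0.001 -1.   ] z [0.984 0.18  0.002] jawyaw 0.181 F [-0.6 -0.6 -0.2] w 0.0348 q [-0.21  0.06  1.69  0.    1.38 -0.39]
```

View pics/w27.png

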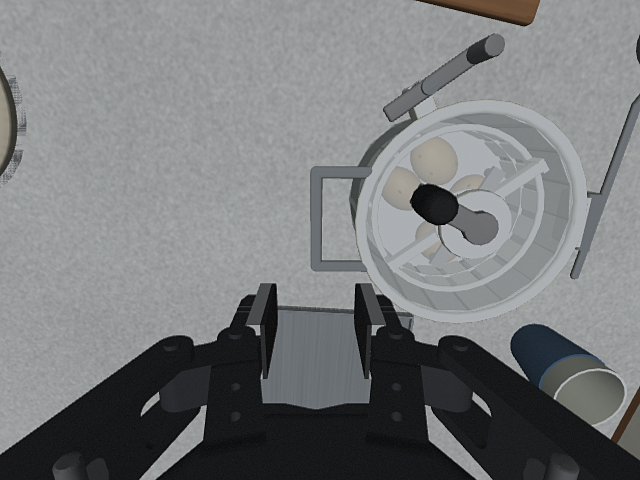

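>>> jog_arm(targets=[[0.035,[0,-0.001,-0.05],0],[0.035,[0,0,-0.05],0],[0.035,[0,0,-0.045],0],[0.035,[0,0,-0.02],0],[0.035,[0,0,0],0],[0.0,[0,0,0],0],[0.0,[0,0,0],0],[0.0,[0,0,0],0]], force=25)

```text
clock: 52.7
position: [0.4484, -0.0248, 0.1163]
ee_rot: [0.544, -0.543, 0.452, -0.453]
contact_force: [0.6, 2.3, 2.1]
width: 0.0091
```

```bash
python3 arc.py
python3 - <<'E'
import numpy as np
th=np.linspace(0,1.645,27);R=.2365
a=-R*np.cos(th);b=R*np.sin(th)
P=np.stack([a*.984,a*.179,b],1)
P=np.round(P-P[0],3); D=np.diff(P,axis=0)
for d in D: print([float(round(x,3)) for x in d],end=", ")
E
```

```text
t 52.7 pos [ 0.4484 -0.0248  0.1163] y [ 0.003  0.    -1.   ] z [0.984 0.181 0.003] jawyaw 0.182 F [0.6 2.3 2.1] w 0.0091 q [-0.21  0.21  1.97  0.    0.96 -0.39]
a,b,R,th,lat -0.2353 0.0033 0.2353 0.014 -0.0003
[0.0, 0.0, 0.015], [0.002, 0.0, 0.015], [0.002, 0.001, 0.015], [0.003, 0.0, 0.014], [0.005, 0.001, 0.015], [0.005, 0.001, 0.014], [0.005, 0.001, 0.013], [0.007, 0.001, 0.014], [0.008, 0.002, 0.013], [0.008, 0.001, 0.012], [0.009, 0.002, 0.012], [0.01, 0.002, 0.011], [0.01, 0.002, 0.01], [0.011, 0.002, 0.01], [0.012, 0.002, 0.009], [0.012, 0.002, 0.009], [0.013, 0.002, 0.007], [0.013, 0.003, 0.007], [0.014, 0.002, 0.006], [0.014, 0.003, 0.005], [0.014, 0.002, 0.004], [0.014, 0.003, 0.003], [0.015, 0.002, 0.002], [0.015, 0.003, 0.001], [0.014, 0.003, 0.0], [0.015, 0.002, 0.0],
```

>>> jog_arm(targets=[[0.0,[0,0,0.015],0],[0.0,[0.002,0,0.015],0],[0.0,[0.002,0.001,0.015],0],[0.0,[0.003,0,0.014],0],[0.0,[0.005,0.001,0.015],0],[0.0,[0.005,0.001,0.014],0],[0.0,[0.005,0.001,0.013],0],[0.0,[0.007,0.001,0.014],0],[0.0,[0.008,0.002,0.013],0]])

```text
clock: 53.82
position: [0.4837, -0.0184, 0.2439]
ee_rot: [-0.543, 0.544, -0.453, 0.452]
contact_force: [-0.6, -1.4, -3.4]
width: 0.0087
```

```bash
python3 arc.py; python3 -c "
from h import *
snap('wrist','w28.png')"
```

```text
t 53.825 pos [ 0.4837 -0.0184  0.2439] y [-0.003 -0.001 -1.   ] z [ 0.983  0.181 -0.003] jawyaw 0.182 F [-0.6 -1.4 -3.4] w 0.0087 q [-0.18  0.14  1.69 -0.    1.31 -0.36]
a,b,R,th,lat -0.1994 0.1309 0.2385 0.581 -0.0003
```

View pics/w28.png

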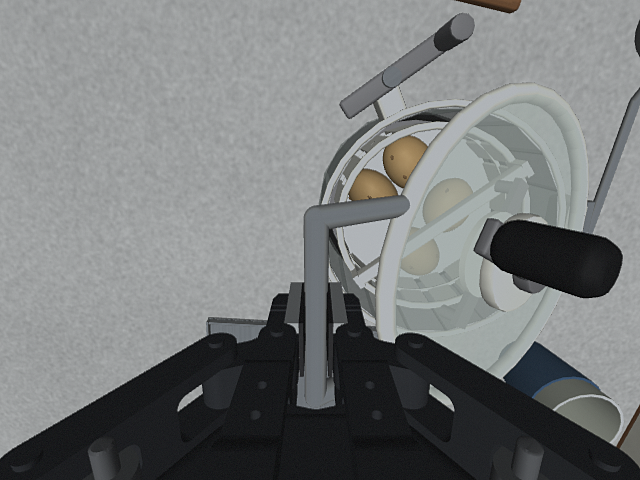

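Lid is lifting with the bar.

>>> jog_arm(targets=[[0.0,[0.008,0.001,0.012],0],[0.0,[0.009,0.002,0.012],0],[0.0,[0.01,0.002,0.011],0],[0.0,[0.01,0.002,0.01],0],[0.0,[0.011,0.002,0.01],0],[0.0,[0.012,0.002,0.009],0],[0.0,[0.012,0.002,0.009],0],[0.0,[0.013,0.002,0.007],0],[0.0,[0.013,0.003,0.007],0]])

```text
clock: 55.0
position: [0.5814, -0.0008, 0.3331]
ee_rot: [-0.542, 0.544, -0.452, 0.453]
contact_force: [-5.7, -2.2, 6.9]
width: 0.0084
```

>>> jog_arm(targets=[[0.0,[0.014,0.002,0.006],0],[0.0,[0.014,0.003,0.005],0],[0.0,[0.014,0.002,0.004],0],[0.0,[0.014,0.003,0.003],0],[0.0,[0.015,0.002,0.002],0],[0.0,[0.015,0.003,0.001],0],[0.0,[0.014,0.003,0.0],0],[0.0,[0.013,0.002,0.0],0],[0.0,[0,0,0],0]])

```text
clock: 56.12
position: [0.6979, 0.0201, 0.3529]
ee_rot: [0.545, -0.542, 0.451, -0.454]
contact_force: [1.1, -0.2, 5.4]
width: 0.0088
```

```bash
python3 arc.py
```

```text
t 56.125 pos [0.6979 0.0201 0.3529] y [ 0.006 -0.    -1.   ] z [0.983 0.181 0.006] jawyaw 0.182 F [ 1.1 -0.2  5.4] w 0.0088 q [-0.07  0.44  1.01  0.    1.69 -0.25]
a,b,R,th,lat 0.0182 0.2399 0.2406 1.647 -0.0008
```

>>> jog_arm(targets=[[0.035,[0,0,0],0],[0.035,[0,0,0],0],[0.035,[0,0,0.03],0],[0.035,[0,0,0.05],0],[0.035,[-0.05,-0.02,0],0],[0.035,[-0.05,-0.04,0],0],[0.035,[-0.04,-0.04,-0.04],0],[0.035,[0,-0.0,-0.04],0],[0.035,[0,0,0],0],[0.035,[0,0,0],0]])

```text
clock: 57.38
position: [0.5614, -0.075, 0.3564]
ee_rot: [0.544, -0.543, 0.452, -0.453]
contact_force: [0.3, 0.7, 0.4]
width: 0.0351
```

Run:
```python
from h import *
yawinfo()
m,p,d=snap("wrist","w29.png")
P=cloud(m,d,np.ones_like(d,bool))
k=(P[:,2]>0.092)&(P[:,2]<0.112)&(np.hypot(P[:,0]-.5775,P[:,1]+.001)<0.066)
Q=P[k];X=Q[:,:2]-Q[:,:2].mean(0);w,V=np.linalg.eigh(X.T@X)
print("bar",Q.mean(0),np.arctan2(V[1,1],V[0,1]),len(Q),np.sqrt(w/len(Q)))
for r in spot_point("basket_bar","wrist")[:2]: print(r["score"],r["position"],at_z(m,r["position"],.098))
```

```text
t 57.375 pos [ 0.5614 -0.075   0.3564] y [ 0.002 -0.    -1.   ] z [0.983 0.182 0.002] jawyaw 0.183 F [0.3 0.7 0.4] w 0.0351 q [-0.26  0.22  1.32  0.    1.6  -0.44]
bar [ 5.79544394e-01 -2.69258843e-04  1.03562761e-01] 0.8259702385483778 1289 [0.0029589  0.03808498]
0.83 [346.3, 133.9] [ 0.58036971 -0.00058769  0.098     ]
```

View pics/w29.png

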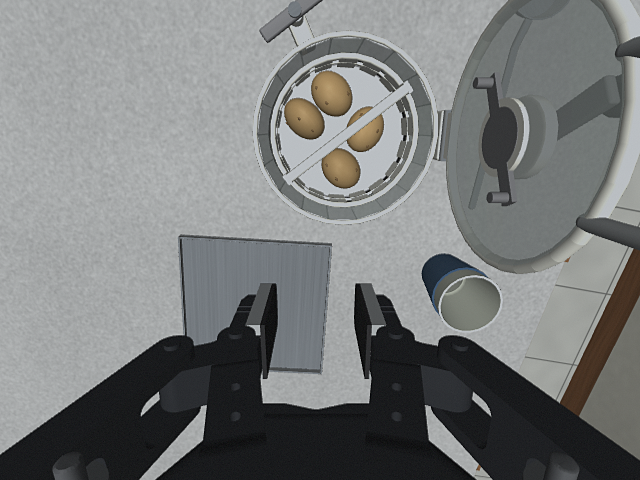

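Run:
```python
from h import *
m=camera_model("wrist")
A,B,C=[at_z(m,u,.012) for u in [(180,236),(331,244),(321,373)]]
print(A,B,C,(A+C)/2,np.linalg.norm(A-B),np.linalg.norm(B-C))
mt,p,d=snap("top")
q=np.zeros(0)
for z in(.0,.012): print(at_z(mt,(429.5,269.2),z))
snap("top","t30.png",(370,210,490,330),5)
m2,p,d=snap("scene","s30.png",(190,215,290,300),6)
```

```text
[ 0.38573393 -0.17938266  0.012     ] [ 0.59876512 -0.15230958  0.012     ] [ 0.62576757 -0.37100576  0.012     ] [ 0.50575075 -0.27519421  0.012     ] 0.21474458813128536 0.2203568769272954
[ 0.50143543 -0.27965561  0.        ]
[ 0.50048088 -0.27689882  0.012     ]
```

View pics/t30.png

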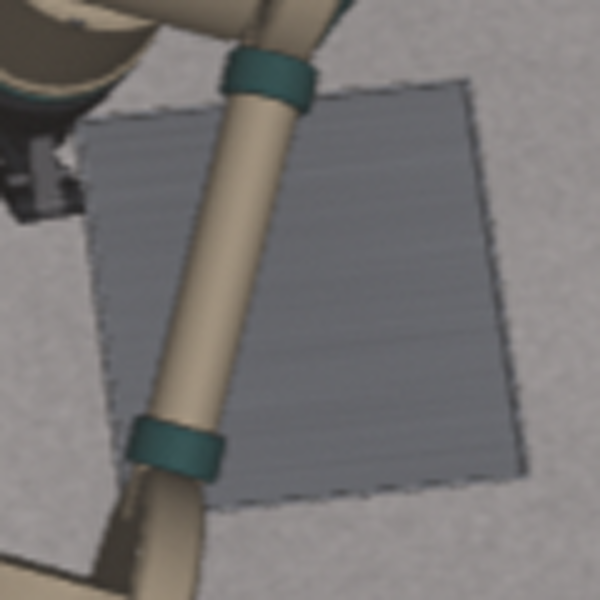

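View pics/s30.png

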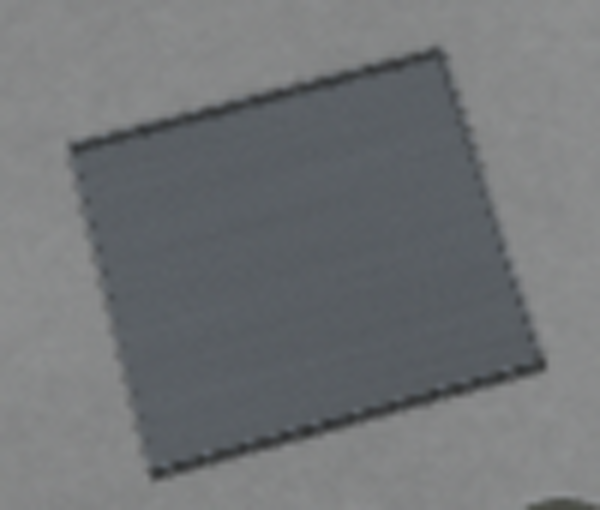

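Run:
```python
from h import *
for n,c,s,o in [("scene",[(70,150),(442,48),(545,367),(152,478)],6,(190,215)),("top",[(78,122),(467,80),(527,475),(125,517)],5,(370,210))]:
    m=camera_model(n)
    W=[at_z(m,(o[0]+x/s,o[1]+y/s),.012) for x,y in c]
    print(n,[w[:2].round(4) for w in W],np.mean(W,0),[np.linalg.norm(W[i]-W[i-1]).round(3) for i in range(4)])
```

```text
scene [array([ 0.4155, -0.3927]), array([ 0.3866, -0.1768]), array([ 0.6062, -0.1514]), array([ 0.6325, -0.3669])] [ 0.51022897 -0.27193628  0.012     ] [np.float64(0.219), np.float64(0.218), np.float64(0.221), np.float64(0.217)]
top [array([ 0.5937, -0.1584]), array([ 0.6206, -0.3721]), array([ 0.4065, -0.3984]), array([ 0.381 , -0.1827])] [ 0.50044899 -0.27788892  0.012     ] [np.float64(0.214), np.float64(0.215), np.float64(0.216), np.float64(0.217)]
```

>>> jog_arm(targets=[[0.035,[0,0,0],0.17],[0.035,[0,0,0],0.17],[0.035,[0,0,0],0.17],[0.035,[0,0,0],0.17],[0.035,[0,0,0],0.17],[0.035,[0,0,0],0.17],[0.035,[0,0.015,0],0.17],[0.035,[0.004,0.02,0],0.17],[0.035,[0.005,0.02,0],0.17],[0.035,[0.006,0.018,-0.03],0.17]], force=25)

```text
clock: 58.88
position: [0.5775, -0.0014, 0.3278]
ee_rot: [-0.698, 0.699, 0.114, -0.109]
contact_force: [0.8, 0.2, 0.3]
width: 0.0348
```

>>> jog_arm(targets=[[0.035,[0.003,0.001,-0.03],0.17],[0.035,[0,0,-0.03],0.17],[0.035,[0,0,-0.03],0.174],[0.035,[0,0,0],0],[0.035,[0,0,0],0]])

```text
clock: 59.5
position: [0.5795, -0.0011, 0.2366]
ee_rot: [-0.648, 0.648, 0.284, -0.282]
contact_force: [-0.4, -0.5, 0.6]
width: 0.0351
```

Run:
```python
from h import *
yawinfo()
m,p,d=snap("wrist","w31.png")
P=cloud(m,d,np.ones_like(d,bool))
k=(P[:,2]>0.092)&(P[:,2]<0.112)&(np.hypot(P[:,0]-.5775,P[:,1]+.001)<0.066)
Q=P[k];X=Q[:,:2]-Q[:,:2].mean(0);w,V=np.linalg.eigh(X.T@X)
print("bar",Q.mean(0),np.arctan2(V[1,1],V[0,1]),len(Q),np.sqrt(w/len(Q)))
```

```text
t 59.5 pos [ 0.5795 -0.0011  0.2366] y [ 0.002 -0.    -1.   ] z [-0.733  0.68  -0.002] jawyaw 2.394 F [-0.4 -0.5  0.6] w 0.0351 q [-0.12  0.29  1.52  0.    1.33 -2.52]
bar [ 0.57499871 -0.00566198  0.10374631] 0.8255973002822646 2078 [0.0028196  0.03810622]
```

View pics/w31.png

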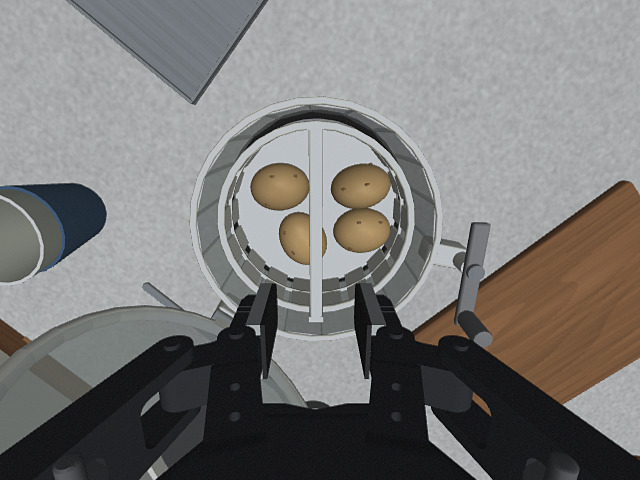

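Run:
```python
from h import *
m=camera_model("wrist")
a,b=at_z(m,(316,122),.104),at_z(m,(316,321),.104);print(a,b,(a+b)/2,np.linalg.norm(a-b))
```

```text
[ 0.52446747 -0.05986202  0.104     ] [0.632796   0.05720041 0.104     ] [ 0.57863173 -0.00133081  0.104     ] 0.1594950852903077
```

>>> jog_arm(targets=[[0.035,[0,0,-0.04],0],[0.035,[0,0,-0.04],0],[0.035,[0,0,-0.035],0],[0.035,[0,0,-0.022],0],[0.035,[0,0,0],0],[0.0,[0,0,0],0],[0.0,[0,0,0],0],[0.0,[0,0,0],0],[0.0,[0,0,0],0]], force=60)

```text
clock: 60.68
position: [0.5799, -0.0012, 0.1002]
ee_rot: [-0.647, 0.648, 0.285, -0.282]
contact_force: [-0.8, -0.1, 6.8]
width: 0.0086
```

>>> jog_arm(targets=[[0.0,[0,0,0.01],0],[0.0,[0,0,0.015],0],[0.0,[0,0,0.02],0],[0.0,[0,0,0.02],0],[0.0,[0,0,0.02],0],[0.0,[0,0,0.02],0],[0.0,[0,0,0.02],0],[0.0,[0,0,0.02],0],[0.0,[0,0,0.01],0],[0.0,[0,0,0],0]])

```text
clock: 61.92
position: [0.5786, -0.0011, 0.2539]
ee_rot: [-0.648, 0.648, 0.284, -0.283]
contact_force: [0.5, 0.3, -4.7]
width: 0.0085
```

Run:
```python
from h import *
yawinfo()
m,p,d=snap("wrist","w32.png");snap("scene","s32.png",(200,130,420,320),3)
```

```text
t 61.925 pos [ 0.5786 -0.0011  0.2539] y [ 0.001 -0.    -1.   ] z [-0.735  0.678 -0.001] jawyaw 2.396 F [ 0.5  0.3 -4.7] w 0.0085 q [-0.12  0.28  1.49  0.    1.37 -2.52]
```

View pics/w32.png

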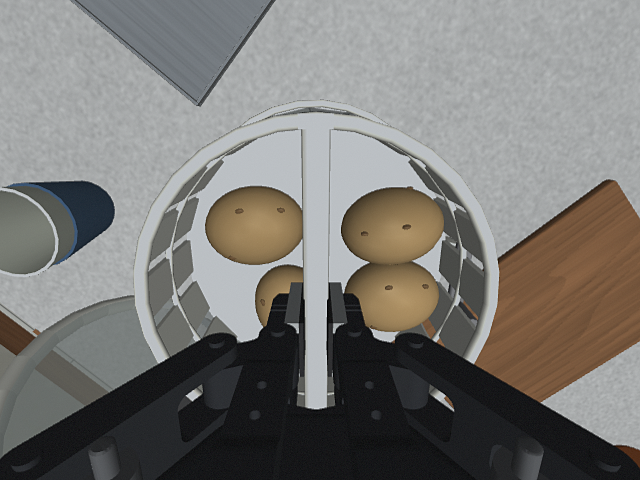

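View pics/s32.png

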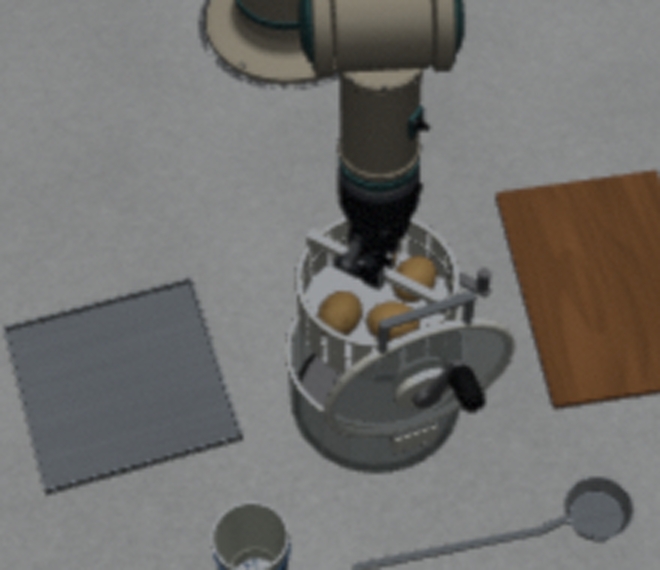

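>>> jog_arm(targets=[[0.0,[-0.004,-0.015,0],-0.06],[0.0,[-0.008,-0.029,0],-0.07],[0.0,[-0.008,-0.03,0],-0.075],[0.0,[-0.009,-0.034,0],-0.075],[0.0,[-0.009,-0.034,0],-0.075],[0.0,[-0.009,-0.034,0],-0.075],[0.0,[-0.009,-0.034,0],-0.075],[0.0,[-0.009,-0.033,0],-0.075],[0.0,[-0.005,-0.02,0],-0.07],[0.0,[-0.003,-0.011,0],0]])

```text
clock: 63.28
position: [0.5048, -0.2762, 0.2527]
ee_rot: [0.705, -0.704, -0.061, 0.061]
contact_force: [-0.2, -0.0, -4.1]
width: 0.0085
```

>>> jog_arm(targets=[[0.0,[0,0,-0.02],0],[0.0,[0,0,-0.03],0],[0.0,[0,0,-0.03],0],[0.0,[0,0,-0.02],0],[0.0,[0,0,0],0],[0.0,[0,0,0],0]])

```text
clock: 64.03
position: [0.5062, -0.2751, 0.154]
ee_rot: [-0.704, 0.705, 0.063, -0.062]
contact_force: [0.7, -0.1, -3.7]
width: 0.0086
```

Run:
```python
from h import *
yawinfo()
m,p,d=snap("wrist","w33.png");snap("scene","s33.png",(170,150,340,320),3.4);snap("top","t33.png",(360,200,500,340),4)
```

```text
t 64.025 pos [ 0.5062 -0.2751  0.154 ] y [ 0.001 -0.001 -1.   ] z [-0.175  0.985 -0.001] jawyaw 1.747 F [ 0.7 -0.1 -3.7] w 0.0086 q [-0.62  0.34  1.65  0.    1.15 -2.37]
```

View pics/w33.png

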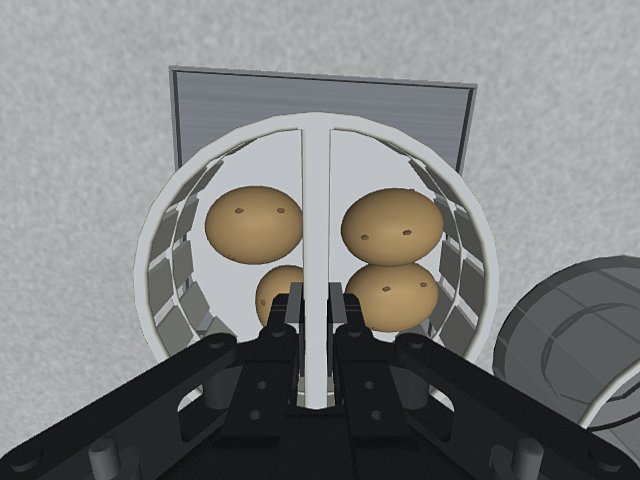

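View pics/s33.png

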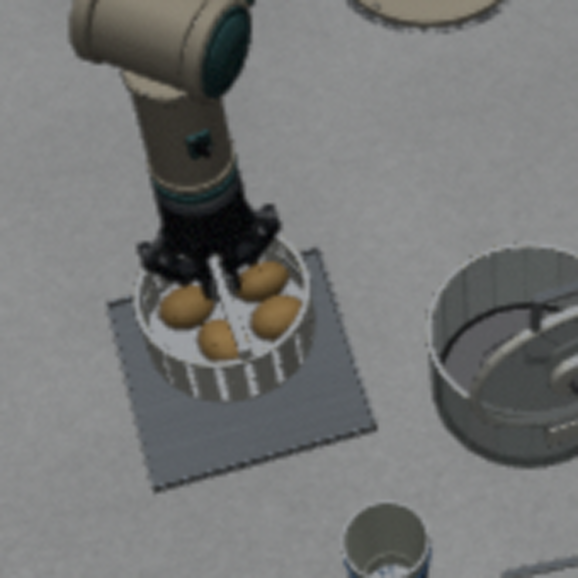

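View pics/t33.png

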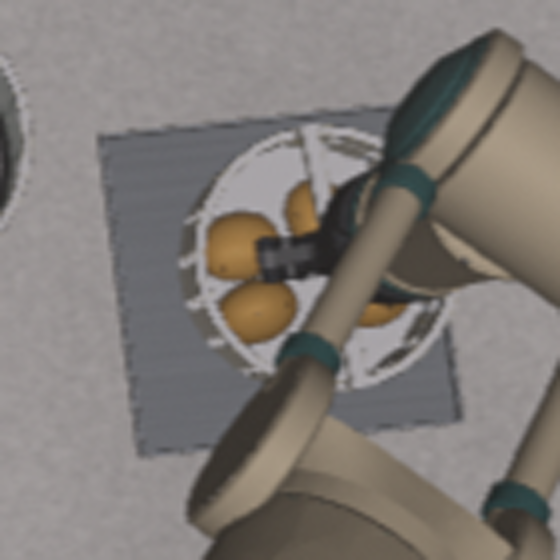

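Run:
```python
from h import *
m=camera_model("wrist")
A,B=at_z(m,(172,68),.012),at_z(m,(476,86),.012)
u=(B-A);L=np.linalg.norm(u);u/=L;n=np.array([-u[1],u[0],0]); n*=np.sign(n[0])
print(A,B,L,"center",(A+B)/2+n*.11)
```

```text
[ 0.40872237 -0.39580077  0.012     ] [ 0.38265145 -0.18155201  0.012     ] 0.21582916024988238 center [ 0.50488144 -0.27538903  0.012     ]
```

>>> jog_arm(targets=[[0.0,[-0.001,0,-0.015],0],[0.0,[0,0,-0.015],0],[0.0,[0,0,-0.015],0],[0.0,[0,0,-0.009],0],[0.0,[0,0,-0.003],0],[0.0,[0,0,-0.002],0],[0.0,[0,0,-0.002],0],[0.0,[0,0,0],0]])

```text
clock: 65.18
position: [0.5045, -0.2752, 0.0924]
ee_rot: [-0.704, 0.704, 0.062, -0.062]
contact_force: [0.8, -0.5, -3.4]
width: 0.0086
```

```bash
python3 -c "
from h import *
yawinfo()"
```

```text
t 65.175 pos [ 0.5045 -0.2752  0.0924] y [ 0. -0. -1.] z [-0.174  0.985 -0.   ] jawyaw 1.746 F [ 0.8 -0.5 -3.4] w 0.0086 q [-0.62  0.4   1.73  0.    1.01 -2.37]
```

>>> jog_arm(targets=[[0.0,[0,0,-0.0015],0],[0.0,[0,0,-0.001],0],[0.0,[0,0,0],0]])

```text
clock: 65.55
position: [0.5044, -0.2751, 0.0896]
ee_rot: [0.704, -0.704, -0.062, 0.062]
contact_force: [0.1, 0.3, -4.9]
width: 0.0085
```

>>> jog_arm(targets=[[0.0,[0,0,-0.0012],0],[0.0,[0,0,-0.0008],0],[0.0,[0,0,0],0]])

```text
clock: 65.92
position: [0.5044, -0.2751, 0.0892]
ee_rot: [-0.704, 0.705, 0.062, -0.062]
contact_force: [-2.8, 1.8, 6.9]
width: 0.0083
```

>>> jog_arm(targets=[[0.0,[0,0,0.0007],0],[0.012,[0,0,0],0],[0.02,[0,0,0],0],[0.03,[0,0,0],0],[0.04,[0,0,0],0],[0.04,[0,0,0.02],0],[0.04,[0,0,0.04],0],[0.04,[0,0,0.06],0],[0.04,[0,0,0.06],0],[0.04,[0,0,0.02],0]])

```text
clock: 67.18
position: [0.5059, -0.2761, 0.2931]
ee_rot: [-0.703, 0.706, 0.064, -0.06]
contact_force: [0.3, -0.5, -0.0]
width: 0.0402
```

>>> jog_arm(targets=[[0.04,[-0.03,0.03,0],0],[0.04,[-0.04,0.05,0],0],[0.04,[-0.04,0.05,0],0],[0.04,[-0.03,0.04,0],0],[0.04,[0,0,0],0]])

```text
clock: 67.8
position: [0.3639, -0.105, 0.2886]
ee_rot: [0.705, -0.704, -0.063, 0.063]
contact_force: [-0.0, -0.5, 0.1]
width: 0.0398
```

Run:
```python
from h import *
yawinfo()
m,p,d=snap("scene","s34.png");mt,pt,dt=snap("top","t34.png")
P=cloud(mt,dt,np.ones_like(dt,bool))
k=(P[:,2]>.07)&(P[:,2]<.1)&(np.hypot(P[:,0]-.505,P[:,1]+.275)<.1);Q=P[k]
from scipy.optimize import least_squares
k2=np.abs(Q[:,2]-.079)<.006
r=least_squares(lambda q:np.hypot(Q[k2,0]-q[0],Q[k2,1]-q[1])-q[2],[.505,-.275,.078],loss="soft_l1",f_scale=.003);print("basket rim",r.x,k2.sum(),np.median(Q[k2,2]))
P2=cloud(m,d,np.ones_like(d,bool));k=(P2[:,2]>.32)&(P2[:,2]<.37)&(np.hypot(P2[:,0]-.695,P2[:,1]-.02)<.06);print("lid bar",P2[k].mean(0),k.sum())
for n in("pitcher","cups","ladle","jar"):
    print(n,[(round(q["score"],2),np.round(q["position"],0)) for q in spot_point(n,"top")[:1]])
```

```text
t 67.8 pos [ 0.3639 -0.105   0.2886] y [ 0.     0.001 -1.   ] z [-0.177  0.984  0.001] jawyaw 1.748 F [-0.  -0.5  0.1] w 0.0398 q [-0.47 -0.05  1.79  0.    1.4  -2.21]
basket rim [ 0.50192566 -0.27542971  0.07805713] 389 0.07672655009351392
lid bar [0.70063478 0.02054128 0.34899361] 163
pitcher [(0.68, array([116., 251.]))]
cups [(0.77, array([385., 173.]))]
ladle [(0.75, array([299., 170.]))]
jar [(0.67, array([534., 279.]))]
```

View pics/s34.png

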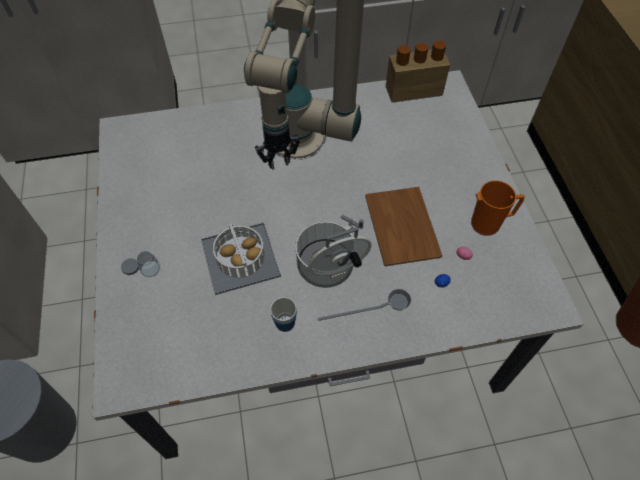

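View pics/t34.png

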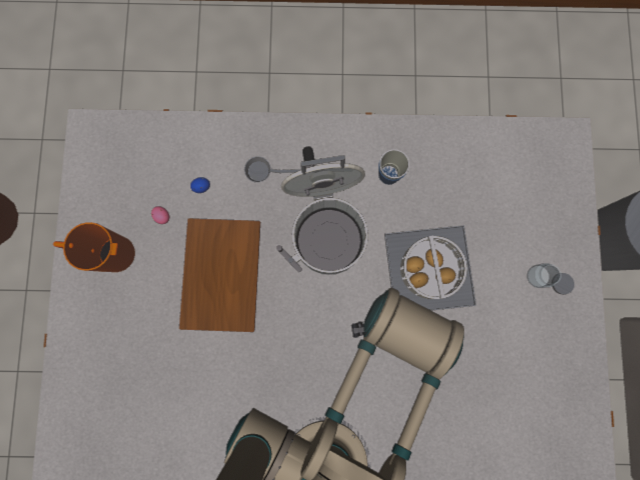

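The top view shows the basket upright on the tray around (434,268), and the top-camera fit puts it at (0.502, -0.275), within a few mm of the tray centre. All four potatoes are inside, the lid is open, and the bystanders are where they started.

```bash
python3 -c "
from rig import sign_off
print(sign_off())"
```

```text
the job is handed in; nothing more can be done
None
```

The job is done and handed in at about 68 s of the 210 s allowed; the hand-in gave no verdict.

**What I did:** I loaded the four tan potatoes into the basket and left the blue and pink look-alikes alone. I shut the lid until it pressed back against the hand, then locked the turnbutton at about 1.57. The crank got five full clockwise turns plus about 10°. I then unlocked the turnbutton (about 0.2), opened the lid to about 1.65, and lifted the basket by its handle. I lowered it onto the tray in 1–2 mm steps until it touched, pressing at about 10 N, and only then let go.

**Last checks:**
- **Basket:** it stands upright with all four potatoes inside. The top camera put it at (0.502, -0.275), 2–3 mm from the tray centre in that camera.
- **Lid:** still wide open, with its pull bar 349 mm up.
- **Bystanders:** the pitcher, cups, ladle and jar are within 3 pixels of where they were first seen.
- **Arm:** the gripper is empty and well clear of everything.

**What disagreed:** the cameras differed by up to 10 mm on the tray centre: (0.500, -0.278) from the top, (0.510, -0.272) from the scene and about (0.505, -0.275) from the wrist. I placed the basket by the mean. An early reading of the turnbutton knob was also about 8 mm off; I measured again with the arm at rest and used that.

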